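# Sort seal blanks by heft under the work lamp

### The arm

A 6-joint arm with a two-finger parallel gripper is mounted at the origin on the work surface. World frame = base frame: x ahead of the robot, y to its left, z up, the work surface at z = 0. Lengths are in mm, angles in rad, forces in N, time in s.
With the tool pointing down it reaches from about 350 to 975 mm from the base axis. Payload 7.1 kg.
Tool frame: the origin (TCP) lies at the very end of the fingers, on their centre line; the grasp point (between the pads) lies 19 mm behind it (bot.grip_depth is the distance from the TCP to the grasp point, in mm); z points along the fingers, y is the direction in which the jaws open and shut (so a half turn about z gives the same grasp; the last joint's range is limited). The gripper opens to 88 mm and grips with 3 to 60 N. Pads are 20 mm wide; open, the fingers measure 115 mm over their backs; the gripper's body (75 mm by 178 mm) begins 61 mm behind the grasp point.
Start: joints at [-1.317, 0.423, 1.63, -0, 1.089, -0.019], TCP at [168.412, -601.866, 222.675] pointing down, gripper open.
Joint ranges: [-3, 3], [-0.9, 2.11], [0.09, 2.58], [-1.31, 4.45], [0.11, 2.69], [-2.54, 2.54]. Speed limits (rad/s): [2.39, 2.39, 3.01, 3.14, 3.14, 3.14].

### API

Orientations are given as a unit quaternion [w, x, y, z].
In Python, from plant import bot gives the robot as it stands.
- The arm moves only by the tool carry_out, never from a script. Its argument "commands" is a list of rows, each a list of 3 entries, a list of its own where there are three numbers: the shift along the tool's x, y, z each as a share of 20 cm, from -1 to 1, then the turn, a rotation vector about the tool's x, y, z each as a share of 180 degrees, from -1 to 1, then the opening, from -1 (shut) to 1 (fully open), so that 0 is half open. In form: [[[dx, dy, dz], [wx, wy, wz], fingers], ...]. A call has 1 to 8 rows; each row is the pose to reach, as a shift and turn from the pose commanded when the call began, along the tool's axes at that moment, turning the shorter way round; what a row does not reach only later rows make up. A row lasts 1/12 s, in which the tool goes at most 41.7 mm and 7.16 degrees, less where a joint would pass 70% of its speed; a pose out of reach is approached as far as the arm can. A call with a number of a shift or a turn outside -1 to 1 is refused whole. A call with a gripper value outside its range is refused whole. The fingers move at their own pace and stop on an object; "squeeze" is the grip in N (left out, the last holds). Time passes only in rows, so rows that repeat a pose let the fingers close. It gives the time, the measured TCP pose, the force and the opening at its end, in the units of the state.
- bot.get_obs(): the state, without advancing time (a new reading comes with each control period).
- bot.capture(name): name is "scene" or "top"; returns the picture (420x560x3 uint8, red, green, blue); there is no depth.
- bot.camera_params(name): a dict with "fx", "fy", "cx", "cy" (pixels), "eye" and "attitude" of the camera in the world. Camera axes: x right, y up, looking along -z (the intrinsics and any distortion apply to the point x, -y, -z); pixel columns grow to the right and rows downward; lengths in mm; the calibration is good to about 2 mm. A picture is of the moment at which its call begins. camera_params takes no time and is no camera call.
- bot.finish_job(): hands the job in, once; it reports no verdict.
Trained networks look in the newest picture that a camera, given by its name, has taken for a name from the list of things; names that differ only in an ending like _2 or _b are one class to them, and where a whole thing is asked for, a point or a joint stands for the part that bears it (a point fixed in the world has none). Each returns a list of dicts, best first, with "conf" (0 to 1); they miss things now and then, are a little off and sometimes report something else, mostly with a low value. They report only what shows in the picture. A call takes as long as a camera call. They do not tell look-alikes from the thing itself.
- bot.look_for(camera, target): "xyz" ([x, y, z] in mm, in the coordinates of the camera as it stood for that picture, good to about 4 mm: the middle of the surface that is visible of it).
- bot.pinpoint(camera, target): "xyz" ([x, y, z] in mm, in the coordinates of the camera as it stood for that picture, good to about 4 mm: a listed point, or the origin of a listed thing).
The state is a dict: "t": time; "joints": joint angles; "dq": joint speeds; "effort": joint torques, N m; "tool_pos": TCP position; "orientation": TCP orientation; "wrist_force": force on the tool from outside, world axes, zero at the start; "moment": the same for the moment, N m; "grip_width": finger opening in mm.
Only numpy, scipy, OpenCV 4.12 (cv2) and the standard library are available. Lean on these libraries where they do the work, as an engineer would, in place of code of your own. Each camera call takes 0.05 s, during which the arm holds its last target.

### The job

First set the work lamp's dimmer lever upright (half light) and leave it there while you work. Then heft every seal blank on the table: lay those heavier than 220 g flat in the wooden case and the lighter ones flat in the grey plastic tray (within 30 g of that, either will do), side by side, none on top of another and none dropped. When all of them are sorted, bring the dimmer lever back towards the robot until it meets its stop (off), leaving the other things on the table where they are.

Things in the scene. Friction and masses are not known exactly. Their poses are not given: they have to be found in the camera images.
- blank1: seal blank, one of 3 to 5 present (None if absent): a square bar of beige stone or of a look-alike casting, 84 x 40 x 40 mm, lying on the table. All look alike, but each weighs a different amount, anywhere from 75 to 375 g, which only hefting can tell. Origin at its centre, 20 mm above what it lies on; x along its 84 mm length.
- blank2: seal blank, one of 3 to 5 present (None if absent): a square bar of beige stone or of a look-alike casting, 84 x 40 x 40 mm, lying on the table. All look alike, but each weighs a different amount, anywhere from 75 to 375 g, which only hefting can tell. Origin at its centre, 20 mm above what it lies on; x along its 84 mm length.
- blank3: seal blank, one of 3 to 5 present (None if absent): a square bar of beige stone or of a look-alike casting, 84 x 40 x 40 mm, lying on the table. All look alike, but each weighs a different amount, anywhere from 75 to 375 g, which only hefting can tell. Origin at its centre, 20 mm above what it lies on; x along its 84 mm length.
- blank4: seal blank, one of 3 to 5 present (None if absent): a square bar of beige stone or of a look-alike casting, 84 x 40 x 40 mm, lying on the table. All look alike, but each weighs a different amount, anywhere from 75 to 375 g, which only hefting can tell. Origin at its centre, 20 mm above what it lies on; x along its 84 mm length.
- blank5: seal blank, one of 3 to 5 present (None if absent): a square bar of beige stone or of a look-alike casting, 84 x 40 x 40 mm, lying on the table. All look alike, but each weighs a different amount, anywhere from 75 to 375 g, which only hefting can tell. Origin at its centre, 20 mm above what it lies on; x along its 84 mm length.
- case: dark wooden case, no lid, thick (10 mm) walls, brass clasp; for heavy blanks; left or right of the middle, the tray on the other side. Inside 145 (x) x 280 mm (y), floor 6 mm thick, rim 22 mm above the table, so a blank stands 24 mm proud of the rim. Fixed. Origin: centre of the underside; z up. Six blanks fit, lengths along y: centres at x +-34, y -90, 0, 90 mm.
- carton: grey plastic tray with thin (4 mm) walls, outside 153 x 288 mm; for the light blanks. Inside 145 (x) x 280 mm (y), floor 6 mm thick, rim 22 mm above the table, so a blank stands 24 mm proud of the rim. Fixed. Origin: centre of the underside; z up. Six blanks fit, lengths along y: centres at x +-34, y -90, 0, 90 mm.
- dimmer (a joint): angle of the lamp's dimmer lever, rad: 0 = off, at its stop, leaning 0.6 rad from upright towards the robot (-x of its box); 0.6 = upright, half light; 1.2 = full light, at the other stop, leaning away. It stays where it is left; moving it takes about 1.5 N at the ball. The lever is a steel bar 10 mm thick ending in a black ball 26 mm across.
- dimmer_tip (a point): centre of the ball on the end of the dimmer lever, 100 mm from the pivot; it moves with the lever, and its axes are those of the box when the lever is at 0.
- dimmer_pivot (a point): pivot of the dimmer lever: on top of the black dimmer box (120 x 70 mm, 35 mm high, fixed), 35 mm above the table. Its y axis is the hinge axis; as the joint grows the ball moves over towards this point's +x.
- paste_pot: porcelain seal-paste pot, 58 mm across, 36 mm high, standing in the row of blanks; a bystander, leave it alone. Origin at the middle of its underside.
- brush: writing brush 160 mm long lying along x between the two trays; a bystander, leave it alone.
- inkstone: round black inkstone, 90 mm across, 26 mm high; a bystander, leave it alone. Origin at the middle of its underside.
- water_jar: glass jar with steel cap, 72 mm across, 90 mm high; a bystander, leave it alone. Origin at the middle of its underside.
- chisel: carving chisel 170 mm long lying on the table; a bystander, leave it alone.
- seal_case: brown card gift box 60 x 170 x 45 mm; a bystander, leave it alone. Origin at the middle of its underside.
- carved_seal: finished carved seal 35 x 35 mm, 84 mm high, standing; a bystander, leave it alone. Origin at the middle of its underside.
Not all that is in view belongs to the job. Leave any black or yellow look-alike of the blank1 alone.

How it is judged:
By the outcome, as a careful person would: the job done as asked, in the order asked, and still so for the second after the job is handed in, with the robot touching nothing.
Of blank1, blank2, blank3, blank4, blank5 only 3 to 5 are there at a start; the rules pass over those that are not, and their reading is None.
At some moment in a run one of blank1, blank2, blank3, blank4, blank5 may be knocked a few centimetres aside while the robot is not near it.
It also fails if it takes over 210 s, if anything falls off the work surface, if the arm or the gripper's body presses on something with over 40 N, if the wrist force passes 120 N, or if a joint passes its speed limit or range.

## Working session

There is one attempt and no reset: what is moved stays moved. The work goes in short steps, Python scripts to look and compute and a tool call to move; the robot and the scene stay as the last step left them, time stands still between calls to the robot, and variables do not carry over. Pictures are saved under pics/ and viewed, and the job is handed in when it is done.

Besides the shell and the picture viewer there is one more tool, called after "Request:" in YAML: its name, and indented under it one key for each argument. carry_out: Moves the arm, as the interface text tells. Shift numbers are shares of 20 cm and turn numbers shares of 180 degrees, none past 1 either way. Its arguments: {"type":"object","properties":{"commands":{"type":"array","items":{"type":"array"}},"squeeze":{"type":"number"}},"required":["commands"]}

```bash
ls; mkdir -p pics
cat > h.py <<'E'
import numpy as np, cv2
from plant import bot
from scipy.spatial.transform import Rotation as R
def snap(n,f):
    im=bot.capture(n); cv2.imwrite(f'pics/{f}.png',im[:,:,::-1]); return im
def Rc(p):
    a=np.array(p['attitude'],float)
    return a if a.shape==(3,3) else R.from_quat([a[1],a[2],a[3],a[0]]).as_matrix()
def w(n,xyz):
    p=bot.camera_params(n); return Rc(p)@np.array(xyz)+np.array(p['eye'])
def pix(n,u,v,z):
    p=bot.camera_params(n); d=Rc(p)@np.array([(u-p['cx'])/p['fx'],-(v-p['cy'])/p['fy'],-1]); e=np.array(p['eye'])
    return e+d*(z-e[2])/d[2]
def proj(n,P):
    p=bot.camera_params(n); c=Rc(p).T@(np.array(P)-np.array(p['eye']))
    return p['cx']-p['fx']*c[0]/c[2], p['cy']+p['fy']*c[1]/c[2]
E
python3 - <<'E'
from h import *
for n in('scene','top'):
    snap(n,n+'0'); print(n,bot.camera_params(n))
o=bot.get_obs();print(o)
for n in('scene','top'):
  for t in ['blank1','case','carton','dimmer_tip','dimmer_pivot','paste_pot','brush','inkstone','water_jar','chisel','seal_case','carved_seal']:
    r=bot.pinpoint(n,t)
    print(n,t,[(np.round(w(n,d['xyz'])).tolist(),round(d['conf'],2)) for d in r])
E
```

```text
pics
scene {'fx': 456.5644596732979, 'fy': 456.5644596732979, 'cx': 280.276302301016, 'cy': 210.02225940000181, 'eye': array([1096.80203337, -292.71114506, 1063.33160626]), 'attitude': array([0.80483135, 0.2522594 , 0.15810788, 0.51343314])}
top {'fx': 510.48152914774914, 'fy': 510.48152914774914, 'cx': 280.66211085295, 'cy': 201.30928356194974, 'eye': array([ 390.89176672,  -11.2718791 , 1639.77317806]), 'attitude': array([ 0.71119007,  0.02100887, -0.01973678, -0.70240855])}
{'t': 0.1, 'joints': array([-1.31702788e+00,  4.23763658e-01,  1.63057886e+00,  2.80248787e-05,
        1.08860210e+00, -1.90150587e-02]), 'dq': array([-0.00170506, -0.0013325 , -0.00337817,  0.00033002, -0.0011424 ,
       -0.00058811]), 'effort': array([-1.94054919e-03, -5.45614243e+01, -2.74324554e+01,  6.44418458e-02,
        1.87968073e-02, -3.07324069e-05]), 'tool_pos': array([ 168.28423031, -601.4134211 ,  221.9935465 ]), 'orientation': array([-6.72784776e-04,  9.90713713e-01,  1.35962794e-01, -6.68376010e-05]), 'wrist_force': array([ 0.13966777,  0.19786392, -0.17775178]), 'moment': array([ 0.05926267, 
[... 891 characters left out ...]
 0.89), ([421.0, -362.0, 17.0], 0.83), ([423.0, -243.0, 19.0], 0.83), ([429.0, -16.0, 19.0], 0.82), ([227.0, -430.0, 19.0], 0.82), ([419.0, 83.0, 19.0], 0.74), ([228.0, -299.0, 21.0], 0.68)]
top case [([604.0, -179.0, 4.0], 0.84), ([769.0, 3.0, -3.0], 0.71)]
top carton [([617.0, 180.0, -4.0], 0.85)]
top dimmer_tip [([467.0, 431.0, 127.0], 0.6), ([684.0, -408.0, 1.0], 0.38)]
top dimmer_pivot [([500.0, 427.0, 40.0], 0.6)]
top paste_pot [([443.0, 198.0, -5.0], 0.67)]
top brush [([587.0, 3.0, -1.0], 0.52)]
top inkstone [([757.0, -128.0, -0.0], 0.97)]
top water_jar [([765.0, 6.0, -5.0], 0.8)]
top chisel [([756.0, 203.0, -3.0], 0.63)]
top seal_case []
top carved_seal [([686.0, -411.0, -1.0], 0.6)]
```

View pics/top0.png

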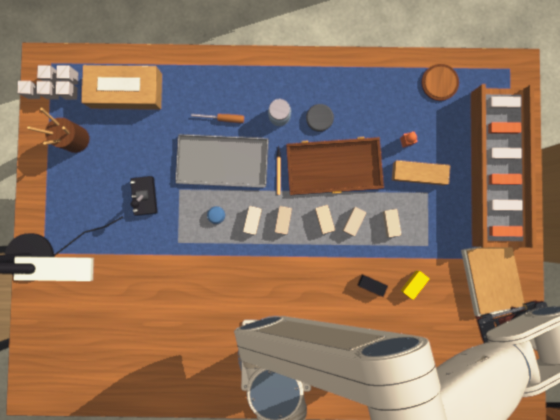

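View pics/scene0.png

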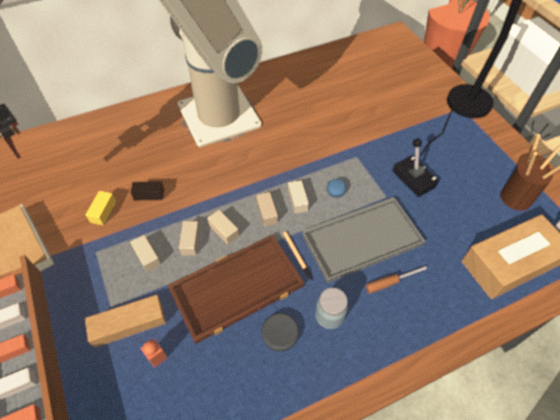

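The top view shows five beige blanks at (252,221), (283,220), (325,219), (354,222) and (393,223). The look-alikes to avoid are black at (373,286) and yellow at (416,285), plus the pale boxes on the shelf at (506,150) and the jenga-like white blocks at (60,80). The lever is at (142,197), the tray at (222,162), the case at (334,166) and the pot at (216,214). Next I'll fit the box silhouettes.

```bash
cat > fit.py <<'E'
from h import *
from scipy.optimize import minimize
def corners(x,y,yaw,z0=0,L=84,W=40,H=40):
    c,s=np.cos(yaw),np.sin(yaw)
    return np.array([[x+c*a-s*b,y+s*a+c*b,z] for a in(-L/2,L/2) for b in(-W/2,W/2) for z in(z0,z0+H)])
def mask(im):
    hsv=cv2.cvtColor(im,cv2.COLOR_RGB2HSV).astype(int)
    return hsv
def fit(ims,x,y,z0=0,yaws=None):
    # beige mask around
    data=[]
    for n,im in ims.items():
        f=im.astype(float); u,v=proj(n,[x,y,z0+20]); u,v=int(u),int(v); r=26
        sub=f[v-r:v+r,u-r:u+r]
        rr,gg,bb=sub[...,0],sub[...,1],sub[...,2]
        # beige: warm vs grey mat
        m=((rr-bb)>22)&(rr>95)&((rr-bb)/(rr+1)<0.5)
        nl,lab,st,ce=cv2.connectedComponentsWithStats(m.astype(np.uint8),connectivity=4)
        if nl>1:
            best=max(range(1,nl),key=lambda i:st[i,4]-3*np.hypot(*(ce[i]-r)))
            m=lab==best
        data.append((n,u-r,v-r,m))
    def cost(p):
        c=0
        for n,u0,v0,m in data:
            P=np.array([proj(n,q) for q in corners(p[0],p[1],p[2],z0)])
            P=(P-[u0,v0]); hull=cv2.convexHull(P.astype(np.float32))
            S=8; big=np.zeros((52*S,52*S),np.uint8)
            cv2.fillConvexPoly(big,np.round((hull+0.5)*S).astype(np.int32),1)
            a=cv2.resize(big.astype(np.float32),(52,52),interpolation=cv2.INTER_AREA)
            c+=np.abs(a-m).sum()/m.sum()
        return c
    best=None
    for yw in (np.linspace(-np.pi/2,np.pi/2,13)[:-1] if yaws is None else yaws):
        r=minimize(cost,[x,y,yw],method='Nelder-Mead',options=dict(initial_simplex=[[x,y,yw],[x+8,y,yw],[x,y+8,yw],[x,y,yw+.2]],maxiter=120))
        if best is None or r.fun<best.fun: best=r
    return best.x,best.fun,[int(d[3].sum()) for d in data]
E
python3 - <<'E'
from fit import *
ims={n:cv2.imread(f'pics/{n}0.png')[:,:,::-1] for n in('scene','top')}
T=ims['top'];cv2.imwrite('pics/topz.png',cv2.resize(T[120:300,120:440],None,fx=2.5,fy=2.5,interpolation=cv2.INTER_CUBIC)[:,:,::-1])
vis=ims['top'].copy()
for x,y in[(421,83),(429,-16),(431,-149),(424,-244),(421,-362)]:
    p,c,n=fit(ims,x,y); print(np.round(p,3),round(c,3),n)
    for s in('top','scene'):
        p1,c1,_=fit({s:ims[s]},x,y); print('   ',s,np.round(p1,3),round(c1,3))
E
```

```text
Traceback (most recent call last):
  File "fit.py", line 35, in fit
    r=minimize(cost,[x,y,yw],method='Nelder-Mead',options=dict(initial_simplex=[[x,y,yw],[x+8,y,yw],[x,y+8,yw],[x,y,yw+.2]],maxiter=120))
  File "fit.py", line 26, in cost
    P=np.array([proj(n,q) for q in corners(p[0],p[1],p[2],z0)])
                ~~~~^^^^^
  File "h.py", line 15, in proj
    p=bot.camera_params(n); c=Rc(p).T@(np.array(P)-np.array(p['eye']))
ValueError: time passes only in moves, steps and waits
```

View pics/topz.png

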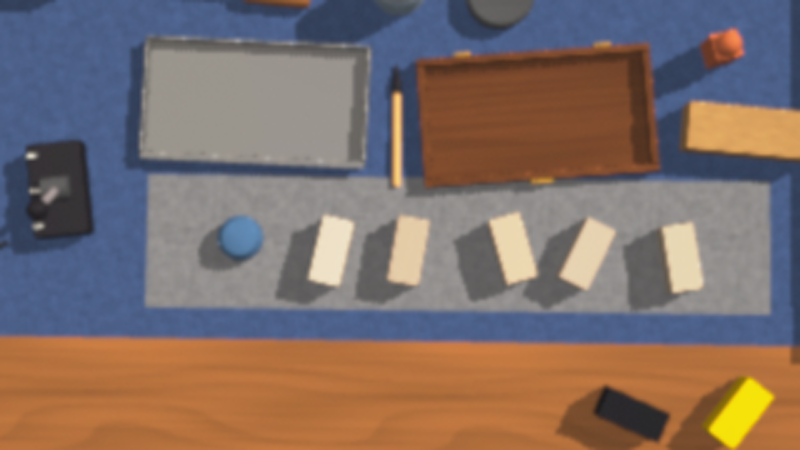

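```bash
python3 - <<'E'
s=open('h.py').read()
s=s.replace("def w(","_c={}\ndef cp(n):\n    if n not in _c: _c[n]=bot.camera_params(n)\n    return _c[n]\ndef w(")
a,b=s.split("def w(");s=a+"def w("+b.replace("bot.camera_params(n)","cp(n)")
open('h.py','w').write(s)
E
cat > all.py <<'E'
from fit import *
ims={n:cv2.imread(f'pics/{n}0.png')[:,:,::-1] for n in('scene','top')}
for x,y in[(421,83),(429,-16),(431,-149),(424,-244),(421,-362)]:
    p,c,n=fit(ims,x,y,yaws=[-.4,0,.4]); print(np.round(p,3),round(c,3),n)
    for s in('top','scene'):
        p1,c1,_=fit({s:ims[s]},x,y,yaws=[-.4,0,.4]); print('   ',s,np.round(p1,3),round(c1,3))
def q(name,L,cr):
    P=np.array([pix('top',u/2.5+120-.3,v/2.5+120-.3,22)[:2] for u,v in cr])
    print(name,P.round(),P.mean(0).round(1),[np.round(np.hypot(*(P[i]-P[i-1]))) for i in range(4)],
     [np.round(np.arctan2(*(-(P[i]-P[j])[[0,1]]))if 0 else np.arctan2(-(P[i]-P[j])[0]*-1,(P[i]-P[j])[1]),3) for i,j in((0,1),(3,2))])
q('case',0,[(417,58),(649,44),(659,168),(425,187)])
q('tray',0,[(147,37),(370,46),(364,168),(140,158)])
q('box(z22)',0,[(26,147),(82,140),(92,232),(35,238)])
E
python3 all.py
```

```text
[ 4.23816e+02  8.15920e+01 -2.19000e-01] 0.159 [570, 387]
    top [ 4.24261e+02  8.18900e+01 -2.34000e-01] 0.067
    scene [ 4.23448e+02  8.00290e+01 -1.83000e-01] 0.073
[ 4.2524e+02 -1.5932e+01 -1.5000e-01] 0.192 [581, 387]
    top [ 4.25491e+02 -1.53030e+01 -1.65000e-01] 0.099
    scene [ 4.25045e+02 -1.70740e+01 -1.54000e-01] 0.082
[ 4.29228e+02 -1.48684e+02  2.94000e-01] 0.17 [679, 400]
    top [ 4.30578e+02 -1.48001e+02  2.82000e-01] 0.077
    scene [ 4.28510e+02 -1.48679e+02  3.29000e-01] 0.082
[ 424.713 -242.332   -0.449] 0.127 [651, 389]
    top [ 424.761 -241.54    -0.447] 0.05
    scene [ 423.923 -242.845   -0.451] 0.06
[ 4.21305e+02 -3.61697e+02  1.83000e-01] 0.178 [643, 404]
    top [ 4.21978e+02 -3.61704e+02  1.64000e-01] 0.095
    scene [ 4.20951e+02 -3.61684e+02  1.92000e-01] 0.08
case [[ 671.  -24.]
 [ 693. -321.]
 [ 534. -333.]
 [ 506.  -36.]] [ 601.2 -178.6] [np.float64(166.0), np.float64(297.0), np.float64(159.0), np.float64(299.0)] [np.float64(-0.073), np.float64(-0.094)]
tray [[694. 322.]
 [686.  36.]
 [529.  42.]
 [539. 327.]] [612.2 181.6] [np.float64(156.0), np.float64(286.0), np.float64(157.0), np.float64(285.0)] [np.float64(0.028), np.float64(0.032)]
box(z22) [[551. 472.]
 [561. 401.]
 [444. 386.]
 [435. 458.]] [497.7 429.3] [np.float64(117.0), np.float64(72.0), np.float64(118.0), np.float64(73.0)] [np.float64(-0.137), np.float64(-0.117)]
```

Run:
```python
from fit import *
ims={n:cv2.imread(f'pics/{n}0.png') for n in('scene','top')}
t=cv2.resize(ims['top'][165:225,115:175],None,fx=6,fy=6,interpolation=cv2.INTER_CUBIC)
s=cv2.resize(ims['scene'][130:200,385:445],None,fx=6,fy=6,interpolation=cv2.INTER_CUBIC)
h=max(t.shape[0],s.shape[0]);o=np.zeros((h,730,3),np.uint8);o[:t.shape[0],:360]=t;o[:s.shape[0],370:370+s.shape[1]]=s
cv2.imwrite('pics/dim0.png',o)
c=np.array([497.7,428.5]);X=np.array([np.cos(.127),np.sin(.127)])
for a in(-.6,-.4,-.3,-.2,0):
    P=[*(c+100*np.sin(a)*X),35+100*np.cos(a)]
    u,v=proj('top',P);u2,v2=proj('scene',P)
    print(a,np.round(P),np.round([(u-115+.5)*6,(v-165+.5)*6,(u2-385+.5)*6+370,(v2-130+.5)*6]))
```

```text
-0.6 [442. 421. 118.] [133. 284. 522.  62.]
-0.4 [459. 424. 127.] [124. 249. 553.  71.]
-0.3 [468. 425. 131.] [120. 229. 568.  78.]
-0.2 [478. 426. 133.] [117. 210. 584.  88.]
0 [498. 428. 135.] [112. 169. 615. 112.]
```

View pics/dim0.png

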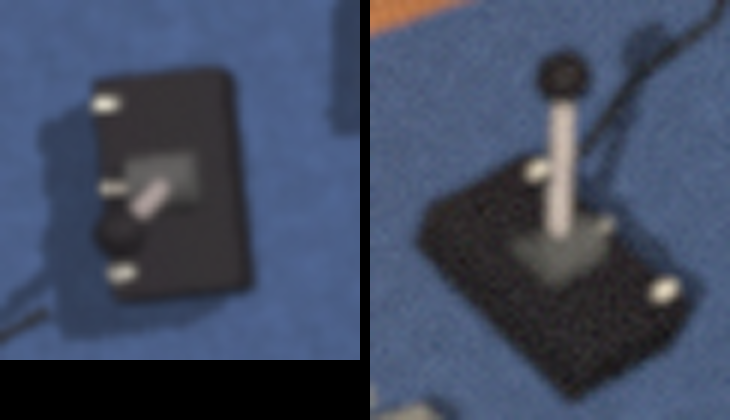

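Ball at (119,232) in the left crop (top) and (563,77) in the right crop (scene). Both give a lean of about -0.31 rad, so dimmer ≈ 0.28 and the tip is at about (466,425,130).

```bash
cat > pl.py <<'E'
from h import *
def plan(pos,yaw,o=None,start=None):
    """rows for successive world targets; returns list"""
    o=bot.get_obs() if o is None else o
    q=o['orientation'];R0=R.from_quat([q[1],q[2],q[3],q[0]])
    d=R0.inv().apply(np.array(pos)-o['tool_pos'])/200
    best=None
    for k in(0,np.pi):
        Rt=R.from_euler('z',yaw+k)*R.from_euler('x',np.pi)
        rv=(R0.inv()*Rt).as_rotvec()/np.pi
        if best is None or np.linalg.norm(rv)<np.linalg.norm(best): best=rv
    print('shift',d.round(4).tolist(),'turn',best.round(4).tolist())
def st():
    o=bot.get_obs();q=o['orientation'];x=R.from_quat([q[1],q[2],q[3],q[0]]).as_matrix()[:,0]
    print('t',round(o['t'],2),'p',o['tool_pos'].round(1),'yaw',round(np.arctan2(x[1],x[0]),3),'j',o['joints'].round(2),'F',o['wrist_force'].round(2),'w',round(o['grip_width'],1))
E
python3 -c "
from pl import *
st();plan([280,-430,260],.127)"
```

```text
t 1.3 p [ 168.4 -601.9  222.7] yaw 0.273 j [-1.32  0.42  1.63 -0.    1.09 -0.02] F [ 0.28 -0.12 -0.35] w 87.8
shift [0.7689, -0.6772, -0.1866] turn [-0.0, 0.0, 0.0464]
```

Request:
carry_out:
  commands:
    - [[0.77,-0.68,-0.19],[0,0,0.0464],0.5]
    - [[0.77,-0.68,-0.19],[0,0,0.0464],0.5]
    - [[0.77,-0.68,-0.19],[0,0,0.0464],0.5]
    - [[0.77,-0.68,-0.19],[0,0,0.0464],0.5]
    - [[0.77,-0.68,-0.19],[0,0,0.0464],0.5]
    - [[0.77,-0.68,-0.19],[0,0,0.0464],0.5]
  squeeze: 10

```text
t: 1.8
tool_pos: [282.7, -424.9, 261.9]
orientation: [-0.0, 0.998, 0.065, 0.001]
wrist_force: [0.4, 0.6, -0.2]
grip_width: 66.1
```

```bash
python3 -c "
from pl import *
st();plan([450,-230,260],.127)"
```

```text
t 1.8 p [ 282.7 -424.9  261.9] yaw 0.131 j [-1.01  0.21  1.84  0.    1.09  0.43] F [ 0.42  0.58 -0.24] w 66.1
shift [0.9563, -0.8571, 0.0116] turn [-0.0002, -0.0005, 0.0012]
```

Request:
carry_out:
  commands:
    - [[0.95,-0.86,0.01],[0,0,0],0.5]
    - [[0.95,-0.86,0.01],[0,0,0],0.5]
    - [[0.95,-0.86,0.01],[0,0,0],0.5]
    - [[0.95,-0.86,0.01],[0,0,0],0.5]
    - [[0.95,-0.86,0.01],[0,0,0],0.5]
    - [[0.95,-0.86,0.01],[0,0,0],0.5]
    - [[0.95,-0.86,0.01],[0,0,0],0.5]

```text
t: 2.38
tool_pos: [449.9, -231.2, 258.9]
orientation: [-0.0, 0.998, 0.065, 0.001]
wrist_force: [-0.0, -0.5, 0.6]
grip_width: 65.7
```

Request:
carry_out:
  commands:
    - [[0.3,-0.98,0],[0,0,0],0.5]
    - [[0.3,-0.98,0],[0,0,0],0.5]
    - [[0.3,-0.98,0],[0,0,0],0.5]
    - [[0.3,-0.98,0],[0,0,0],0.5]
    - [[0.3,-0.98,0],[0,0,0],0.5]
    - [[0.3,-0.98,0],[0,0,0],0.5]

```text
t: 2.88
tool_pos: [482.2, -28.1, 258.8]
orientation: [-0.001, 0.998, 0.066, 0.0]
wrist_force: [-0.9, -0.7, 0.4]
grip_width: 65.9
```

Request:
carry_out:
  commands:
    - [[0.1,-1,0],[0,0,0],0.5]
    - [[0.1,-1,0],[0,0,0],0.5]
    - [[0.1,-1,0],[0,0,0],0.5]
    - [[0.1,-1,0],[0,0,0],0.5]
    - [[0.1,-1,0],[0,0,0],0.5]
    - [[0.1,-1,0],[0,0,0],0.5]

```text
t: 3.38
tool_pos: [476.4, 172.2, 258.9]
orientation: [-0.001, 0.998, 0.065, 0.001]
wrist_force: [0.1, -0.2, -0.1]
grip_width: 65.7
```

```bash
python3 -c "
from pl import *
st();plan([467,350,250],.127)"
```

```text
t 3.38 p [476.4 172.2 258.9] yaw 0.131 j [0.32 0.2  1.85 0.   1.08 1.76] F [ 0.06 -0.25 -0.07] w 65.7
shift [0.0695, -0.8873, 0.0457] turn [-0.0004, -0.0004, 0.0012]
```

Request:
carry_out:
  commands:
    - [[0.07,-0.89,0.05],[0,0,0.001],0.5]
    - [[0.07,-0.89,0.05],[0,0,0.001],0.5]
    - [[0.07,-0.89,0.05],[0,0,0.001],0.5]
    - [[0.07,-0.89,0.05],[0,0,0.001],0.5]
    - [[0.07,-0.89,0.05],[0,0,0.001],0.5]
    - [[0.07,-0.89,0.05],[0,0,0.001],0.5]

```text
t: 3.88
tool_pos: [467.6, 348.1, 248.1]
orientation: [0.0, 0.998, 0.063, -0.0]
wrist_force: [0.5, -1.3, -0.2]
grip_width: 66.0
```

```bash
python3 -c "
from pl import *
st();plan([466,425,180],.127);plan([466,425,111],.127)"
```

```text
t 3.88 p [467.6 348.1 248.1] yaw 0.127 j [ 0.62  0.33  1.7  -0.    1.11  2.06] F [ 0.53 -1.31 -0.2 ] w 66.0
shift [0.0407, -0.3823, 0.3405] turn [0.0001, 0.0, -0.0001]
shift [0.0408, -0.3823, 0.6855] turn [0.0001, 0.0, -0.0001]
```

Request:
carry_out:
  commands:
    - [[0.041,-0.382,0.3],[0,0,0],0.5]
    - [[0.041,-0.382,0.3],[0,0,0],0.5]
    - [[0.041,-0.382,0.3],[0,0,0],0.5]
    - [[0.041,-0.382,0.4],[0,0,0],0.5]
    - [[0.041,-0.382,0.55],[0,0,0],0.5]
    - [[0.041,-0.382,0.67],[0,0,0],0.5]
    - [[0.041,-0.382,0.67],[0,0,0],0.5]

```text
t: 4.47
tool_pos: [464.3, 419.0, 110.3]
orientation: [0.003, 0.998, 0.061, -0.003]
wrist_force: [-0.3, -1.9, -0.5]
grip_width: 66.1
```

```bash
python3 -c "
from pl import *
snap('scene','s1');snap('top','t1')
st();plan([466,425,111],.127)
a=cv2.imread('pics/s1.png')[110:210,370:470];b=cv2.imread('pics/t1.png')[150:250,90:190]
cv2.imwrite('pics/d1.png',cv2.resize(np.hstack([a,b]),None,fx=4,fy=4,interpolation=cv2.INTER_CUBIC))"
```

```text
t 4.57 p [466.5 421.5 114.7] yaw 0.123 j [ 0.72  0.56  1.69 -0.    0.89  2.16] F [0.18 0.42 0.6 ] w 66.0
shift [-0.0001, -0.0178, 0.0184] turn [0.0005, 0.0005, -0.0014]
```

View pics/d1.png

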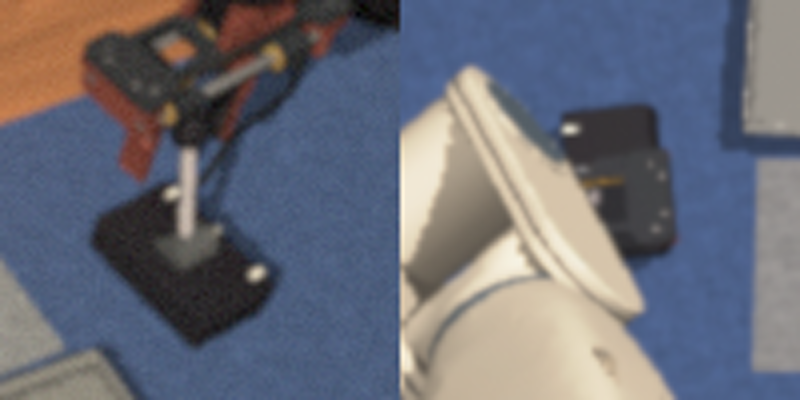

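The scene crop shows the ball at (187,120) between the two red fingers at (140,150) and (235,110). Closing now.

Request:
carry_out:
  commands:
    - [[0,-0.015,0.015],[0,0,-0.001],0.5]
    - [[0,-0.015,0.015],[0,0,-0.001],0.5]
    - [[0,-0.015,0.015],[0,0,-0.001],-0.6]
    - [[0,-0.015,0.015],[0,0,-0.001],-0.6]
    - [[0,-0.015,0.015],[0,0,-0.001],-0.6]
    - [[0,-0.015,0.015],[0,0,-0.001],-0.6]
    - [[0,-0.015,0.015],[0,0,-0.001],-0.6]
    - [[0,-0.015,0.015],[0,0,-0.001],-0.6]
  squeeze: 10

```text
t: 5.23
tool_pos: [465.6, 426.4, 111.8]
orientation: [-0.0, 0.998, 0.064, 0.0]
wrist_force: [0.1, 0.4, 0.2]
grip_width: 29.3
```

```bash
python3 -c "
from pl import *
st()
c=np.array([497.7,428.5]);X=np.array([np.cos(.127),np.sin(.127)])
o=bot.get_obs()['tool_pos'];print((o[:2]-c)@X)"
```

```text
t 5.23 p [465.6 426.4 111.8] yaw 0.127 j [0.72 0.57 1.68 0.   0.89 2.17] F [0.06 0.41 0.2 ] w 29.3
-32.135698535718745
```

Request:
carry_out:
  commands:
    - [[0,0,0],[0,0,0],-0.6]
    - [[0,0,0],[0,0,0],-0.6]

```text
t: 5.4
tool_pos: [465.4, 425.1, 111.6]
orientation: [0.001, 0.998, 0.064, -0.001]
wrist_force: [-0.6, -6.1, 2.7]
grip_width: 25.0
```

Request:
carry_out:
  commands:
    - [[0.04,0,-0.01],[0,0,0],-0.6]
    - [[0.08,0,-0.018],[0,0,0],-0.6]
    - [[0.12,0,-0.023],[0,0,0],-0.6]
    - [[0.16,0,-0.025],[0,0,0],-0.6]
    - [[0.16,0,-0.025],[0,0,0],-0.6]
    - [[0.16,0,-0.025],[0,0,0],-0.6]
    - [[0.16,0,-0.025],[0,0,0],-0.6]

```text
t: 5.98
tool_pos: [497.5, 429.2, 116.4]
orientation: [0.001, 0.998, 0.063, -0.0]
wrist_force: [1.8, -5.1, 0.8]
grip_width: 24.8
```

```bash
python3 -c "
from pl import *
snap('scene','s2')
st()
a=cv2.imread('pics/s2.png')[110:210,370:470]
cv2.imwrite('pics/d2.png',cv2.resize(a,None,fx=5,fy=5,interpolation=cv2.INTER_CUBIC))"
```

```text
t 6.03 p [497.4 429.2 116.4] yaw 0.127 j [ 0.69  0.6   1.62 -0.    0.93  2.14] F [ 1.76 -6.1   0.64] w 25.5
```

View pics/d2.png

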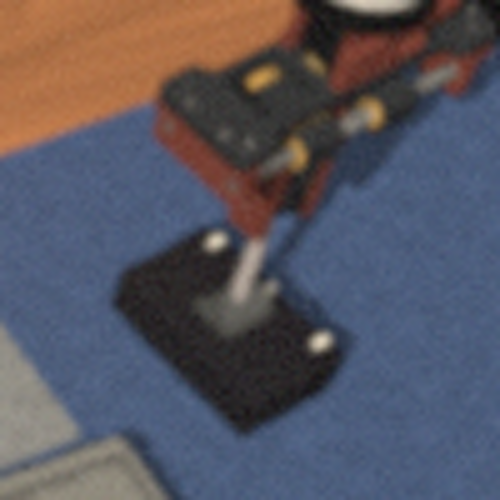

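The scene crop shows the lever at (245,270), held by the fingers and looking upright. Releasing and checking from above.

Request:
carry_out:
  commands:
    - [[0,0,0],[0,0,0],0.5]
    - [[0,0,0],[0,0,0],0.5]
    - [[0,0,0],[0,0,0],0.5]
    - [[0,0,0],[0,0,0],0.5]
    - [[0,0,0],[0,0,0],0.5]
    - [[0,0,-0.2],[0,0,0],0.5]
    - [[0,0,-0.4],[0,0,0],0.5]
    - [[0,0,-0.6],[0,0,0],0.5]

```text
t: 6.7
tool_pos: [496.8, 430.1, 237.3]
orientation: [0.001, 0.998, 0.064, -0.001]
wrist_force: [0.5, 0.9, 0.5]
grip_width: 65.9
```

Request:
carry_out:
  commands:
    - [[0,0.3,-0.1],[0,0,0],0.5]
    - [[0,0.6,-0.1],[0,0,0],0.5]
    - [[0,1,-0.1],[0,0,0],0.5]
    - [[0,1,-0.1],[0,0,0],0.5]
    - [[0,1,-0.1],[0,0,0],0.5]
    - [[0,1,-0.1],[0,0,0],0.5]
    - [[0,1,-0.1],[0,0,0],0.5]

```text
t: 7.28
tool_pos: [523.0, 230.6, 257.1]
orientation: [-0.0, 0.998, 0.062, 0.0]
wrist_force: [0.9, 0.3, -0.9]
grip_width: 65.8
```

```bash
cat > dimchk.py <<'E'
from pl import *
import sys
k=sys.argv[1]
snap('scene','s'+k);snap('top','t'+k)
st()
a=cv2.imread(f'pics/s{k}.png')[130:200,385:445];b=cv2.imread(f'pics/t{k}.png')[155:225,115:175]
big=cv2.resize(np.hstack([a,b]),None,fx=6,fy=6,interpolation=cv2.INTER_CUBIC)
c=np.array([497.7,428.5]);X=np.array([np.cos(.127),np.sin(.127)])
for al in(-.6,-.3,-.1,0,.1):
    P=[*(c+100*np.sin(al)*X),35+100*np.cos(al)]
    u,v=proj('scene',P);u2,v2=proj('top',P)
    print(al,np.round([(u-385+.5)*6,(v-130+.5)*6,(u2-115+.5)*6+360,(v2-155+.5)*6]))
cv2.imwrite(f'pics/d{k}.png',big)
for n in('scene','top'):
    for t in('dimmer_tip','dimmer_pivot'): print(n,t,[(w(n,d['xyz']).round().tolist(),round(d['conf'],2)) for d in bot.pinpoint(n,t)][:2])
E
python3 dimchk.py 3
```

```text
t 7.38 p [522.8 232.6 256.9] yaw 0.127 j [0.4  0.31 1.72 0.   1.12 1.84] F [ 0.12  0.53 -0.46] w 66.0
-0.6 [152.  62. 493. 344.]
-0.3 [198.  78. 480. 289.]
-0.1 [229.  99. 474. 250.]
0 [245. 112. 472. 229.]
0.1 [259. 127. 470. 209.]
scene dimmer_tip [([496.0, 426.0, 132.0], 0.42), ([424.0, -247.0, 16.0], 0.32)]
scene dimmer_pivot [([497.0, 425.0, 35.0], 0.62)]
top dimmer_tip [([754.0, 204.0, 0.0], 0.5), ([495.0, 432.0, 135.0], 0.38)]
top dimmer_pivot [([500.0, 429.0, 36.0], 0.79), ([492.0, 430.0, 130.0], 0.62)]
```

View pics/d3.png

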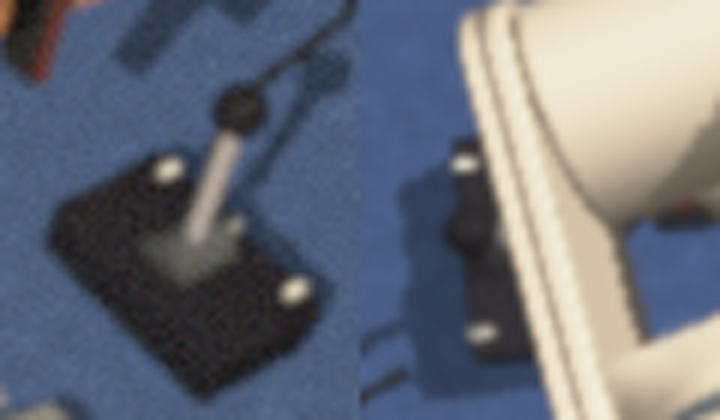

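Ball at (241,110) in the scene crop and (470,232) in the top crop, against predictions of (245,112) and (472,229) for upright. That is within about 0.03 rad, so good. Next is blank 1.

```bash
cat > blk.py <<'E'
from fit import *
from pl import *
import sys,time
k=sys.argv[1]; pts=[tuple(map(float,a.split(','))) for a in sys.argv[2:]]
ims={n:snap(n,n[0]+k) for n in('scene','top')}
st()
for t in pts:
    x,y=t[:2]; z0=t[2] if len(t)>2 else 0
    for s in('top','scene'):
        try:
            p1,c1,n=fit({s:ims[s]},x,y,z0,yaws=[-.4,0,.4] if z0==0 else [1.57]); print(s,np.round(p1,3),round(c1,3),n)
        except Exception as e: print(s,'fail',e)
E
cat > heft.py <<'E'
from pl import *
F=[]
for i in range(40):
    bot.capture('scene'); F.append(bot.get_obs()['wrist_force'])
F=np.array(F); print('F',F.mean(0).round(3),'se',(F.std(0)/40**.5).round(3),'first/second',F[:20,2].mean().round(3),F[20:,2].mean().round(3)); st()
E
python3 heft.py; python3 blk.py 4 424,82 425,-16 429,-148 424,-242 421,-362; python3 -c "
from pl import *
plan([424,81.6,120],-.219);plan([424,81.6,6],-.219)"
```

```text
F [-0.015 -0.019 -0.06 ] se [0.074 0.078 0.08 ] first/second -0.065 -0.056
t 9.58 p [522.7 232.  256.7] yaw 0.127 j [0.4  0.31 1.72 0.   1.12 1.84] F [ 0.09 -0.09 -0.32] w 65.6
t 9.68 p [522.7 232.  256.7] yaw 0.127 j [0.4  0.31 1.72 0.   1.12 1.84] F [-0.63  0.15 -0.46] w 66.0
top [ 4.23934e+02  8.19590e+01 -2.32000e-01] 0.071 [388]
scene [ 4.23374e+02  7.98490e+01 -1.87000e-01] 0.074 [572]
top [ 4.25442e+02 -1.56950e+01 -1.66000e-01] 0.095 [385]
scene [ 4.24943e+02 -1.68800e+01 -1.58000e-01] 0.08 [583]
top [ 4.30179e+02 -1.47998e+02  2.82000e-01] 0.076 [400]
scene [ 4.28806e+02 -1.48590e+02  3.22000e-01] 0.089 [683]
top [ 424.627 -241.768   -0.44 ] 0.053 [386]
scene [ 424.077 -243.099   -0.442] 0.058 [652]
top [ 4.22147e+02 -3.61592e+02  1.70000e-01] 0.096 [401]
scene [ 4.20784e+02 -3.61410e+02  1.89000e-01] 0.087 [649]
shift [-0.5847, 0.6835, 0.6834] turn [-0.0, 0.0, 0.1101]
shift [-0.5847, 0.6835, 1.2534] turn [-0.0, 0.0, 0.1101]
```

Request:
carry_out:
  commands:
    - [[-0.585,0.684,0.3],[0,0,0.11],0.5]
    - [[-0.585,0.684,0.3],[0,0,0.11],0.5]
    - [[-0.585,0.684,0.5],[0,0,0.11],0.5]
    - [[-0.585,0.684,0.6],[0,0,0.11],0.5]
    - [[-0.585,0.684,0.68],[0,0,0.11],0.5]
    - [[-0.585,0.684,0.85],[0,0,0.11],0.5]
    - [[-0.585,0.684,0.9],[0,0,0.11],0.5]
    - [[-0.585,0.684,0.9],[0,0,0.11],0.5]

```text
t: 10.35
tool_pos: [420.1, 80.2, 73.1]
orientation: [0.001, 0.994, -0.11, -0.004]
wrist_force: [-0.9, 0.1, -0.3]
grip_width: 65.5
```

```bash
python3 -c "
from pl import *
st();plan([424,81.3,6],-.215)"
```

```text
t 10.35 p [420.1  80.2  73.1] yaw -0.22 j [ 0.16  0.41  2.14 -0.    0.6   1.95] F [-0.94  0.15 -0.27] w 65.5
shift [0.0206, -0.011, 0.3353] turn [0.001, 0.0025, -0.0016]
```

Request:
carry_out:
  commands:
    - [[0,0,0],[0,0,0],0.5]
    - [[0,0,0.1],[0,0,0],0.5]
    - [[0,0,0.2],[0,0,0],0.5]
    - [[0,0,0.28],[0,0,0],0.5]
    - [[0,0,0.33],[0,0,0],0.5]
    - [[0,0,0.353],[0,0,0],0.5]
    - [[0,0,0.353],[0,0,0],0.5]
    - [[0,0,0.353],[0,0,0],0.5]

```text
t: 11.02
tool_pos: [424.9, 81.9, 6.9]
orientation: [-0.0, 0.994, -0.109, 0.001]
wrist_force: [-0.3, 0.8, 0.7]
grip_width: 65.9
```

Request:
carry_out:
  commands:
    - [[0,0,0],[0,0,0],-0.4]
    - [[0,0,0],[0,0,0],-0.4]
    - [[0,0,0],[0,0,0],-0.4]
    - [[0,0,0],[0,0,0],-0.4]
    - [[0,0,0],[0,0,0],-0.4]
    - [[0,0,0],[0,0,0],-0.4]
  squeeze: 25

```text
t: 11.52
tool_pos: [424.2, 81.5, 6.4]
orientation: [-0.0, 0.994, -0.109, 0.0]
wrist_force: [-0.7, -0.5, 5.9]
grip_width: 39.7
```

Request:
carry_out:
  commands:
    - [[0,0,-0.05],[0,0,0],-0.4]
    - [[0,0,-0.15],[0,0,0],-0.4]
    - [[0,0,-0.3],[0,0,0],-0.4]
    - [[0,0,-0.45],[0,0,0],-0.4]
    - [[0,0,-0.6],[0,0,0],-0.4]
    - [[0,0,-0.7],[0,0,0],-0.4]
    - [[0,0,-0.7],[0,0,0],-0.4]
    - [[0,0,-0.7],[0,0,0],-0.4]

```text
t: 12.18
tool_pos: [424.4, 81.6, 147.1]
orientation: [-0.0, 0.994, -0.109, 0.001]
wrist_force: [0.5, 0.6, -1.6]
grip_width: 40.0
```

```bash
python3 heft.py; python3 blk.py 5 425,-16 429,-148 424,-242 421,-362
```

```text
F [-0.051  0.089 -1.989] se [0.082 0.082 0.091] first/second -2.003 -1.975
t 14.18 p [424.   81.5 146.1] yaw -0.219 j [0.16 0.26 2.1  0.   0.78 1.95] F [ 0.2   0.5  -2.38] w 39.9
t 14.28 p [423.9  81.5 146.1] yaw -0.219 j [ 0.16  0.26  2.1  -0.    0.78  1.95] F [ 0.15 -0.54 -1.68] w 39.7
top [ 4.31e+02 -1.80e+01 -3.50e-01] 1.618 [557]
scene [ 4.25044e+02 -1.73200e+01 -1.48000e-01] 0.077 [580]
top [ 4.30082e+02 -1.48060e+02  2.90000e-01] 0.078 [401]
scene [ 4.28782e+02 -1.48192e+02  3.09000e-01] 0.085 [681]
top [ 424.697 -241.497   -0.445] 0.051 [388]
scene [ 423.59  -242.715   -0.453] 0.058 [651]
top [ 4.21803e+02 -3.61717e+02  1.81000e-01] 0.091 [405]
scene [ 4.20608e+02 -3.61694e+02  1.89000e-01] 0.082 [644]
```

View pics/s5.png

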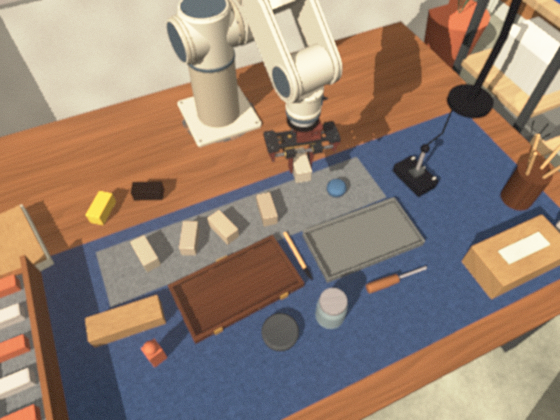

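Blank 1 is held and weighs about 197 g ((1.99-0.06)/9.81), so it goes in the tray. Four blanks remain, undisturbed at scene pixels (267,208), (223,226), (189,238) and (145,252).

```bash
python3 - <<'E'
s=open('pl.py').read()
s=s.replace("    for k in(0,np.pi):","    j1=np.arctan2(pos[1],pos[0]); psi=[]\n    for k in(0,np.pi,-np.pi):\n        j6=j1-(yaw+k)+np.pi/2\n        if abs(j6)>2.45: continue")
s=s.replace("'turn',best","'j6ok turn',best")
s+='''
TR=dict(tray=(613.5,181.5,-.03),case=(601.5,-178.6,.083))
def slot(b,lx,ly):
    x,y,t=TR[b];c,sn=np.cos(t),np.sin(t)
    return x+c*lx-sn*ly,y+sn*lx+c*ly,np.pi/2+t
'''
open('pl.py','w').write(s)
E
python3 -c "
from pl import *
for l in((31,90),(31,0),(31,-90)): print(np.round(slot('tray',*l),2),np.round(slot('case',*l),2))
x,y,t=slot('tray',31,90)
plan([x,y,150],t)"
```

```text
[647.19 270.53   1.54] [624.93 -86.34   1.65]
[644.49 180.57   1.54] [ 632.39 -176.03    1.65]
[641.79  90.61   1.54] [ 639.85 -265.72    1.65]
shift [0.8848, -1.1646, -0.0198] j6ok turn [-0.0, 0.0, -0.56]
```

Request:
carry_out:
  commands:
    - [[0.1,-0.1,-0.02],[0,0,-0.04],-0.4]
    - [[0.2,-0.22,-0.02],[0,0,-0.08],-0.4]
    - [[0.3,-0.36,-0.02],[0,0,-0.12],-0.4]
    - [[0.4,-0.5,-0.02],[0,0,-0.16],-0.4]
    - [[0.5,-0.64,-0.02],[0,0,-0.2],-0.4]
    - [[0.6,-0.78,-0.02],[0,0,-0.24],-0.4]
    - [[0.68,-0.9,-0.02],[0,0,-0.28],-0.4]
    - [[0.68,-0.9,-0.02],[0,0,-0.28],-0.4]

```text
t: 14.95
tool_pos: [599.8, 231.4, 150.3]
orientation: [-0.0, 0.945, 0.328, 0.002]
wrist_force: [0.1, -0.3, -0.9]
grip_width: 39.6
```

Request:
carry_out:
  commands:
    - [[0,0,0],[0,0,-0.04],-0.4]
    - [[0,0,0],[0,0,-0.08],-0.4]
    - [[0,0,0],[0,0,-0.12],-0.4]
    - [[0,0,0],[0,0,-0.16],-0.4]
    - [[0,0,0],[0,0,-0.2],-0.4]
    - [[0,0,0],[0,0,-0.24],-0.4]
    - [[0,0,0],[0,0,-0.28],-0.4]
    - [[0,0,0],[0,0,-0.28],-0.4]

```text
t: 15.62
tool_pos: [595.1, 227.3, 149.7]
orientation: [-0.0, 0.716, 0.698, -0.0]
wrist_force: [0.6, -0.0, -1.3]
grip_width: 40.1
```

Request:
carry_out:
  commands:
    - [[0,0,0],[0,0,0],-0.4]
    - [[0,0,0],[0,0,0],-0.4]
    - [[0,0,0],[0,0,0],-0.4]

```text
t: 15.87
tool_pos: [595.6, 227.6, 150.0]
orientation: [-0.0, 0.719, 0.695, -0.0]
wrist_force: [0.2, 0.5, -2.1]
grip_width: 39.8
```

```bash
python3 -c "
from pl import *
x,y,t=slot('tray',31,90)
st();plan([x,y,40],t);plan([x,y,12.3],t)"
```

```text
t 15.87 p [595.6 227.6 150. ] yaw 1.538 j [ 0.35  0.53  1.65 -0.    0.97  0.38] F [ 0.15  0.52 -2.13] w 39.8
shift [0.2231, 0.2509, 0.5499] j6ok turn [-0.0001, 0.0, -0.0009]
shift [0.2231, 0.2509, 0.6884] j6ok turn [-0.0001, 0.0, -0.0009]
```

Request:
carry_out:
  commands:
    - [[0.22,0.25,0.05],[0,0,-0.001],-0.4]
    - [[0.223,0.251,0.2],[0,0,-0.001],-0.4]
    - [[0.223,0.251,0.35],[0,0,-0.001],-0.4]
    - [[0.223,0.251,0.45],[0,0,-0.001],-0.4]
    - [[0.223,0.251,0.53],[0,0,-0.001],-0.4]
    - [[0.223,0.251,0.55],[0,0,-0.001],-0.4]
    - [[0.223,0.251,0.55],[0,0,-0.001],-0.4]

```text
t: 16.45
tool_pos: [646.4, 270.4, 38.8]
orientation: [-0.0, 0.717, 0.697, -0.001]
wrist_force: [0.5, -0.6, -1.2]
grip_width: 39.7
```

Request:
carry_out:
  commands:
    - [[0,0,0.03],[0,0,0],-0.4]
    - [[0,0,0.06],[0,0,0],-0.4]
    - [[0,0,0.09],[0,0,0],-0.4]
    - [[0,0,0.11],[0,0,0],-0.4]
    - [[0,0,0.12],[0,0,0],-0.4]
    - [[0,0,0.13],[0,0,0],-0.4]
    - [[0,0,0.135],[0,0,0],-0.4]
    - [[0,0,0.135],[0,0,0],-0.4]

```text
t: 17.12
tool_pos: [647.2, 270.8, 13.0]
orientation: [-0.0, 0.717, 0.698, -0.0]
wrist_force: [0.1, 0.6, -1.8]
grip_width: 40.2
```

```bash
python3 -c "
from pl import *
x,y,t=slot('tray',31,90)
st();plan([x,y,12.3],t)"; python3 blk.py 6 647,270,6
```

```text
t 17.12 p [647.2 270.8  13. ] yaw 1.544 j [ 0.38  0.79  1.53 -0.    0.82  0.41] F [ 0.07  0.57 -1.79] w 40.2
shift [-0.0013, -0.0002, 0.0033] j6ok turn [-0.0, 0.0, 0.001]
t 17.22 p [647.4 270.9  13.2] yaw 1.544 j [0.38 0.79 1.53 0.   0.82 0.41] F [-0.04 -0.09 -1.51] w 39.8
top [604.336 274.451   2.005] 0.771 [1823]
scene [632.925 254.719   2.594] 0.533 [495]
```

View pics/s6.png

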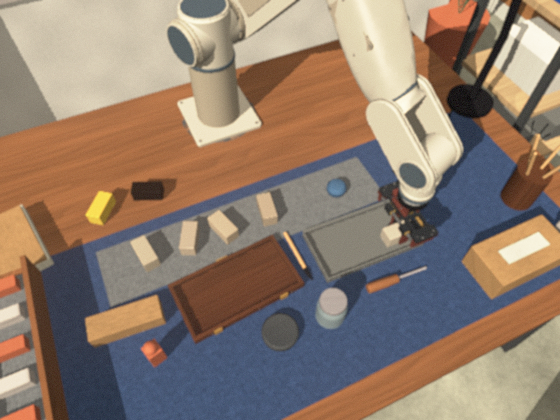

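Blank 1 is in the tray's far-left area at (392,234), hanging about 1 mm above the floor. Lowering it and letting go.

Request:
carry_out:
  commands:
    - [[0,0,0.005],[0,0,0],-0.4]
    - [[0,0,0.006],[0,0,0],-0.4]
    - [[0,0,0.006],[0,0,0],0.12]
    - [[0,0,0.006],[0,0,0],0.12]
    - [[0,0,0.006],[0,0,0],0.12]
    - [[0,0,-0.1],[0,0,0],0.12]
    - [[0,0,-0.3],[0,0,0],0.12]
    - [[0,0,-0.5],[0,0,0],0.3]

```text
t: 17.88
tool_pos: [645.9, 270.2, 112.3]
orientation: [-0.001, 0.717, 0.698, -0.002]
wrist_force: [0.5, -0.2, 0.1]
grip_width: 53.2
```

```bash
python3 -c "
from pl import *
st();plan([520,60,160],-.155)
plan([425.2,-16.3,100],-.155)"
```

```text
t 17.88 p [645.9 270.2 112.3] yaw 1.544 j [ 0.38  0.66  1.51 -0.    0.98  0.41] F [ 0.47 -0.18  0.13] w 53.2
shift [-1.0682, -0.6017, -0.2343] j6ok turn [-0.0014, -0.0004, -0.4592]
shift [-1.4618, -1.0641, 0.0681] j6ok turn [-0.0014, -0.0004, -0.4592]
```

Request:
carry_out:
  commands:
    - [[0,0,-0.2],[0,0,-0.03],0.5]
    - [[-0.1,-0.1,-0.3],[0,0,-0.07],0.5]
    - [[-0.25,-0.2,-0.3],[0,0,-0.105],0.5]
    - [[-0.4,-0.3,-0.3],[0,0,-0.14],0.5]
    - [[-0.55,-0.4,-0.3],[0,0,-0.175],0.5]
    - [[-0.7,-0.5,-0.3],[0,0,-0.21],0.5]
    - [[-0.85,-0.6,-0.3],[0,0,-0.245],0.5]
    - [[-0.95,-0.68,-0.3],[0,0,-0.28],0.5]

```text
t: 18.55
tool_pos: [504.2, 82.6, 173.1]
orientation: [-0.0, 0.349, 0.937, -0.0]
wrist_force: [0.4, -0.5, 0.1]
grip_width: 65.4
```

```bash
python3 blk.py 7 425,-16 647,270,6; python3 -c "
from pl import *
plan([425.2,-16.3,100],-.155)"
```

```text
t 18.65 p [503.3  82.2 173. ] yaw 2.424 j [ 0.14  0.33  1.92 -0.    0.9  -0.71] F [-0.47  0.47 -0.31] w 65.8
top [ 4.25663e+02 -1.51090e+01 -1.80000e-01] 0.684 [1107]
scene [ 4.25039e+02 -1.71370e+01 -1.54000e-01] 0.081 [584]
top [650.238 271.651   1.526] 0.064 [417]
scene [647.358 268.9     1.52 ] 0.079 [746]
shift [-0.0297, -0.627, 0.3663] j6ok turn [-0.0005, -0.0006, -0.179]
```

View pics/s7.png

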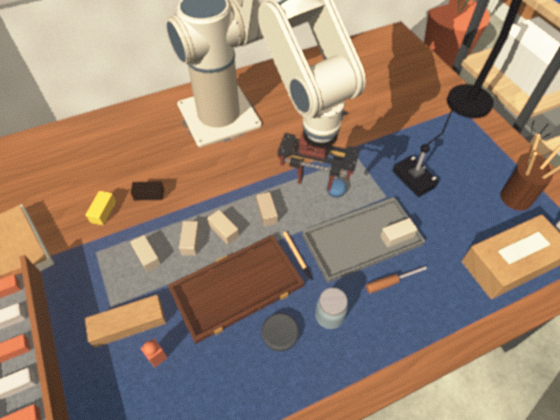

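Blank 1 lies flat in the tray at (399,233) and the fit agrees with the slot. Now blank 2 at (267,208).

Request:
carry_out:
  commands:
    - [[0,-0.1,0],[0,0,-0.04],0.5]
    - [[0,-0.25,0],[0,0,-0.08],0.5]
    - [[-0.02,-0.4,0.1],[0,0,-0.12],0.5]
    - [[-0.03,-0.55,0.2],[0,0,-0.16],0.5]
    - [[-0.03,-0.627,0.3],[0,0,-0.179],0.5]
    - [[-0.03,-0.627,0.366],[0,0,-0.179],0.5]
    - [[-0.03,-0.627,0.366],[0,0,-0.179],0.5]
    - [[-0.03,-0.627,0.366],[0,0,-0.179],0.5]

```text
t: 19.32
tool_pos: [428.9, -13.6, 99.8]
orientation: [-0.0, 0.079, 0.997, 0.0]
wrist_force: [0.2, -0.4, -0.4]
grip_width: 66.2
```

```bash
python3 heft.py; python3 -c "
from pl import *
plan([425.2,-16.3,6],-.155)"
```

```text
F [0.138 0.128 0.039] se [0.077 0.09  0.088] first/second 0.077 0.0
t 21.32 p [428.2 -13.8  99.9] yaw 2.986 j [-0.06  0.35  2.13  0.    0.66 -1.48] F [-0.31  0.65  0.16] w 66.1
shift [0.013, -0.0145, 0.4694] j6ok turn [0.0, -0.0, -0.0003]
```

Request:
carry_out:
  commands:
    - [[0.013,-0.0145,0.1],[0,0,0],0.5]
    - [[0.013,-0.0145,0.22],[0,0,0],0.5]
    - [[0.013,-0.0145,0.34],[0,0,0],0.5]
    - [[0.013,-0.0145,0.42],[0,0,0],0.5]
    - [[0.013,-0.0145,0.46],[0,0,0],0.5]
    - [[0.013,-0.0145,0.469],[0,0,0],0.5]
    - [[0.013,-0.0145,0.469],[0,0,0],0.5]
    - [[0.013,-0.0145,0.469],[0,0,0],0.5]

```text
t: 21.98
tool_pos: [425.7, -16.3, 6.7]
orientation: [0.0, 0.078, 0.997, 0.0]
wrist_force: [0.2, 0.6, 0.2]
grip_width: 65.8
```

Request:
carry_out:
  commands:
    - [[0,0,0],[0,0,0],-0.4]
    - [[0,0,0],[0,0,0],-0.4]
    - [[0,0,0],[0,0,0],-0.4]
    - [[0,0,0],[0,0,0],-0.4]
    - [[0,0,0],[0,0,0],-0.4]
    - [[0,0,0],[0,0,0],-0.4]

```text
t: 22.48
tool_pos: [425.5, -16.3, 6.5]
orientation: [0.0, 0.078, 0.997, 0.0]
wrist_force: [-1.1, 1.3, 6.7]
grip_width: 39.8
```

Request:
carry_out:
  commands:
    - [[0,0,-0.05],[0,0,0],-0.4]
    - [[0,0,-0.15],[0,0,0],-0.4]
    - [[0,0,-0.3],[0,0,0],-0.4]
    - [[0,0,-0.45],[0,0,0],-0.4]
    - [[0,0,-0.6],[0,0,0],-0.4]
    - [[0,0,-0.7],[0,0,0],-0.4]
    - [[0,0,-0.7],[0,0,0],-0.4]
    - [[0,0,-0.7],[0,0,0],-0.4]

```text
t: 23.15
tool_pos: [425.7, -16.3, 147.1]
orientation: [0.001, 0.078, 0.997, 0.0]
wrist_force: [0.4, 0.1, -2.7]
grip_width: 40.0
```

```bash
python3 heft.py;python3 blk.py 8 429,-148 424,-242 421,-362; python3 -c "
from pl import *
x,y,t=slot('tray',31,0);plan([x,y,150],t)
x,y,t=slot('case',31,90);plan([x,y,150],t)"
```

```text
F [ 0.073  0.004 -1.779] se [0.082 0.084 0.081] first/second -1.844 -1.714
t 25.15 p [425.2 -16.3 146.1] yaw 2.986 j [-0.07  0.26  2.11  0.    0.77 -1.48] F [ 0.43 -0.43 -2.7 ] w 39.7
t 25.25 p [425.2 -16.3 146.1] yaw 2.986 j [-0.07  0.26  2.11  0.    0.77 -1.48] F [-0.35 -0.71 -2.31] w 40.3
top [447.655 -82.691  -3.155] 0.384 [575]
scene [ 4.28871e+02 -1.48493e+02  3.22000e-01] 0.083 [680]
top [ 424.617 -241.804   -0.44 ] 0.05 [389]
scene [ 424.303 -243.27    -0.444] 0.057 [652]
top [ 4.21803e+02 -3.61717e+02  1.81000e-01] 0.091 [405]
scene [ 4.20805e+02 -3.61367e+02  1.96000e-01] 0.084 [648]
shift [-0.9305, 1.1424, -0.0195] j6ok turn [0.0, 0.0, 0.46]
shift [-1.0408, -0.1912, -0.0195] j6ok turn [0.0, 0.0, 0.424]
```

Blank 2 is about 182 g, so it also goes in the tray.

Request:
carry_out:
  commands:
    - [[-0.1,0.1,-0.02],[0,0,0.035],-0.4]
    - [[-0.2,0.22,-0.02],[0,0,0.07],-0.4]
    - [[-0.3,0.36,-0.02],[0,0,0.105],-0.4]
    - [[-0.4,0.5,-0.02],[0,0,0.14],-0.4]
    - [[-0.5,0.64,-0.02],[0,0,0.175],-0.4]
    - [[-0.6,0.78,-0.02],[0,0,0.21],-0.4]
    - [[-0.7,0.9,-0.02],[0,0,0.24],-0.4]
    - [[-0.75,0.96,-0.02],[0,0,0.27],-0.4]

```text
t: 25.92
tool_pos: [605.8, 152.8, 150.1]
orientation: [0.001, 0.483, 0.876, 0.001]
wrist_force: [0.5, -1.2, -1.6]
grip_width: 39.7
```

Request:
carry_out:
  commands:
    - [[0,0,0],[0,0,0.035],-0.4]
    - [[0,0,0],[0,0,0.07],-0.4]
    - [[0,0,0],[0,0,0.105],-0.4]
    - [[0,0,0],[0,0,0.14],-0.4]
    - [[0,0,0],[0,0,0.175],-0.4]
    - [[0,0,0],[0,0,0.19],-0.4]
    - [[0,0,0],[0,0,0.19],-0.4]
    - [[0,0,0],[0,0,0.19],-0.4]

```text
t: 26.58
tool_pos: [603.0, 150.1, 149.8]
orientation: [-0.0, 0.717, 0.697, -0.0]
wrist_force: [0.6, 0.2, -1.7]
grip_width: 39.8
```

```bash
sed -i 's/^F=\[\]/F=[];E=[]/; s/F.append(bot.get_obs()\[.wrist_force.\])/o=bot.get_obs(); F.append(o["wrist_force"]); E.append(o["effort"])/' heft.py; echo "print('eff',np.mean(E,0).round(3)[1:5],'se',(np.std(E,0)/40**.5).round(3)[1:5])" >> heft.py; python3 -c "
from pl import *
x,y,t=slot('tray',31,0)
st();plan([x,y,40],t);plan([x,y,12.4],t)"
```

```text
t 26.58 p [603.  150.1 149.8] yaw 1.543 j [ 0.22  0.51  1.69 -0.    0.95  0.25] F [ 0.56  0.18 -1.74] w 39.8
shift [0.1584, 0.2032, 0.5491] j6ok turn [-0.0001, 0.0, 0.0006]
shift [0.1584, 0.2032, 0.6871] j6ok turn [-0.0001, 0.0, 0.0006]
```

Request:
carry_out:
  commands:
    - [[0.158,0.203,0.05],[0,0,0],-0.4]
    - [[0.158,0.203,0.2],[0,0,0],-0.4]
    - [[0.158,0.203,0.35],[0,0,0],-0.4]
    - [[0.158,0.203,0.45],[0,0,0],-0.4]
    - [[0.158,0.203,0.52],[0,0,0],-0.4]
    - [[0.158,0.203,0.54],[0,0,0],-0.4]
    - [[0.158,0.203,0.55],[0,0,0],-0.4]
    - [[0.158,0.203,0.55],[0,0,0],-0.4]

```text
t: 27.25
tool_pos: [645.2, 180.5, 40.7]
orientation: [0.0, 0.718, 0.697, 0.0]
wrist_force: [-0.0, -0.6, -1.3]
grip_width: 39.9
```

```bash
python3 blk.py 9; python3 -c "
from pl import *
x,y,t=slot('tray',31,0)
plan([x,y,12.2],t)
a=cv2.imread('pics/s9.png')[150:300,270:450]
cv2.imwrite('pics/d9.png',cv2.resize(a,None,fx=4,fy=4,interpolation=cv2.INTER_CUBIC))"
```

```text
t 27.35 p [645.8 180.7  41.7] yaw 1.541 j [0.26 0.71 1.61 0.   0.82 0.28] F [ 0.11  0.93 -2.04] w 40.1
shift [-0.0009, -0.0068, 0.1472] j6ok turn [0.0008, -0.0002, 0.0]
```

View pics/d9.png

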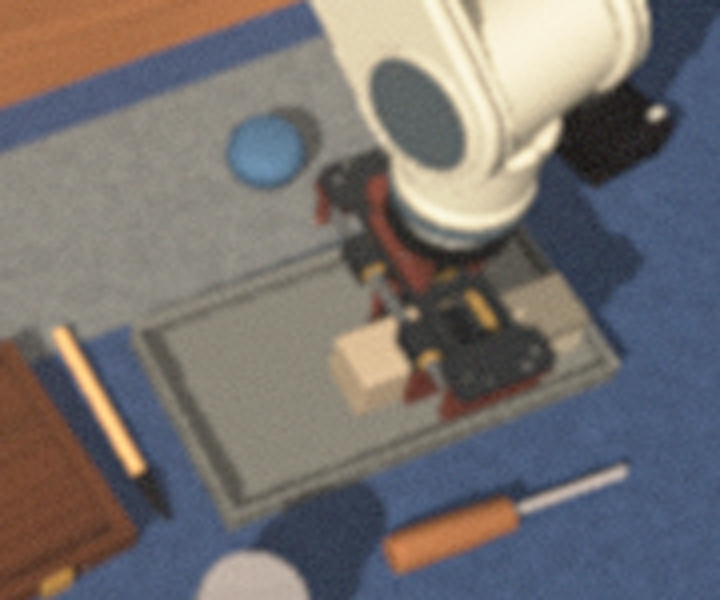

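The crop shows blank 2 (375,365) held above the tray in line with blank 1 (545,310). The way down is clear.

Request:
carry_out:
  commands:
    - [[0,-0.005,0.03],[0,0,0],-0.4]
    - [[0,-0.005,0.06],[0,0,0],-0.4]
    - [[0,-0.005,0.09],[0,0,0],-0.4]
    - [[0,-0.005,0.12],[0,0,0],-0.4]
    - [[0,-0.005,0.135],[0,0,0],-0.4]
    - [[0,-0.005,0.14],[0,0,0],-0.4]
    - [[0,-0.005,0.142],[0,0,0],-0.4]
    - [[0,-0.005,0.142],[0,0,0],-0.4]

```text
t: 28.02
tool_pos: [643.1, 180.4, 12.4]
orientation: [-0.0, 0.718, 0.696, -0.001]
wrist_force: [-4.6, -1.0, 9.3]
grip_width: 39.7
```

```bash
python3 -c "
from pl import *
st()"
```

```text
t 28.02 p [643.1 180.4  12.4] yaw 1.541 j [0.26 0.75 1.62 0.   0.77 0.29] F [-4.58 -1.    9.34] w 39.7
```

Request:
carry_out:
  commands:
    - [[0,0,-0.003],[0,0,0],-0.4]
    - [[0,0,-0.003],[0,0,0],0.12]
    - [[0,0,-0.003],[0,0,0],0.12]
    - [[0,0,-0.003],[0,0,0],0.12]
    - [[0,0,-0.003],[0,0,0],0.12]
    - [[0,0,-0.15],[0,0,0],0.12]
    - [[0,0,-0.35],[0,0,0],0.12]
    - [[0,0,-0.55],[0,0,0],0.3]

```text
t: 28.68
tool_pos: [642.6, 180.2, 121.4]
orientation: [-0.001, 0.718, 0.696, -0.001]
wrist_force: [1.6, 1.2, -0.5]
grip_width: 52.8
```

Request:
carry_out:
  commands:
    - [[0,0,-0.2],[0,0,-0.03],0.5]
    - [[0,-0.1,-0.2],[0,0,-0.06],0.5]
    - [[-0.2,-0.15,-0.2],[0,0,-0.09],0.5]
    - [[-0.4,-0.2,-0.2],[0,0,-0.12],0.5]
    - [[-0.6,-0.3,-0.2],[0,0,-0.15],0.5]
    - [[-0.8,-0.35,-0.2],[0,0,-0.18],0.5]
    - [[-1,-0.4,-0.2],[0,0,-0.21],0.5]
    - [[-1,-0.4,-0.2],[0,0,-0.21],0.5]

```text
t: 29.35
tool_pos: [555.4, -22.1, 161.6]
orientation: [-0.0, 0.452, 0.892, -0.001]
wrist_force: [0.2, -0.6, -0.4]
grip_width: 66.0
```

```bash
python3 blk.py 10 645,180,6 647,270,6 429,-148 424,-242 421,-362; python3 -c "
from pl import *
plan([429.5,-148.3,100],.302)"
```

```text
t 29.45 p [557.5 -18.5 161.9] yaw 2.196 j [-0.05  0.41  1.83  0.    0.91 -0.68] F [0.78 1.02 0.19] w 66.2
top [645.97  184.079   1.543] 0.334 [575]
scene [642.817 179.048   1.518] 0.274 [974]
top [650.072 269.104   1.531] 0.322 [570]
scene [646.871 259.791   1.486] 0.294 [973]
top [ 3.93094e+02 -8.23490e+01  8.20000e-02] 0.514 [704]
scene [ 4.29304e+02 -1.48172e+02  3.17000e-01] 0.079 [676]
top [ 424.651 -241.85    -0.44 ] 0.051 [388]
scene [ 423.488 -243.069   -0.452] 0.059 [649]
top [ 4.21803e+02 -3.61717e+02  1.81000e-01] 0.091 [405]
scene [ 4.20916e+02 -3.61108e+02  1.89000e-01] 0.082 [648]
shift [-0.1515, -0.8991, 0.309] j6ok turn [0.0001, 0.0001, -0.3971]
```

View pics/s10.png

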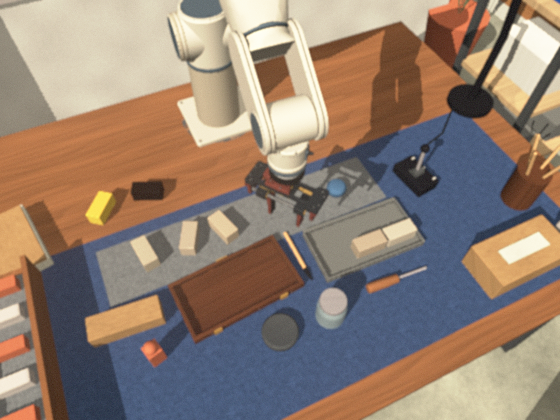

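Blanks 1 and 2 lie in line in the tray at (399,233) and (369,243). Now blank 3 at (223,226).

Request:
carry_out:
  commands:
    - [[0,-0.1,0],[0,0,-0.035],0.5]
    - [[-0.02,-0.25,0],[0,0,-0.07],0.5]
    - [[-0.05,-0.4,0],[0,0,-0.105],0.5]
    - [[-0.09,-0.55,0],[0,0,-0.14],0.5]
    - [[-0.12,-0.7,0],[0,0,-0.175],0.5]
    - [[-0.15,-0.85,0],[0,0,-0.21],0.5]
    - [[-0.152,-0.9,0],[0,0,-0.24],0.5]
    - [[-0.152,-0.9,0],[0,0,-0.27],0.5]

```text
t: 30.12
tool_pos: [429.3, -147.7, 161.7]
orientation: [-0.0, 0.045, 0.999, 0.0]
wrist_force: [0.1, -0.2, -0.4]
grip_width: 65.5
```

Request:
carry_out:
  commands:
    - [[0,0,0.1],[0,0,-0.035],0.5]
    - [[0,0,0.2],[0,0,-0.07],0.5]
    - [[0,0,0.3],[0,0,-0.105],0.5]
    - [[0,0,0.31],[0,0,-0.127],0.5]
    - [[0,0,0.31],[0,0,-0.127],0.5]
    - [[0,0,0.31],[0,0,-0.127],0.5]
    - [[0,0,0.31],[0,0,-0.127],0.5]

```text
t: 30.7
tool_pos: [431.2, -147.2, 100.1]
orientation: [0.001, -0.152, 0.988, -0.0]
wrist_force: [0.3, 0.0, 0.5]
grip_width: 65.8
```

```bash
python3 heft.py; python3 blk.py 11 429,-148 424,-242; python3 -c "
from pl import *
plan([429.5,-148.3,6],.305)"
```

```text
F [ 0.01  -0.153  0.081] se [0.09  0.083 0.071] first/second 0.031 0.13
t 32.7 p [ 430.1 -147.5   99.7] yaw -2.835 j [-0.36  0.38  2.08  0.    0.68 -2.23] F [ 0.2  -0.73  0.21] w 65.6
eff [-4.1526e+01 -1.7017e+01 -3.5000e-02  4.8000e-02] se [0.014 0.004 0.    0.   ]
t 32.8 p [ 430.1 -147.6   99.7] yaw -2.835 j [-0.36  0.38  2.08 -0.    0.68 -2.23] F [ 0.35  0.37 -0.35] w 65.9
top [ 439.637 -157.207    0.997] 0.763 [1582]
scene [ 4.28567e+02 -1.48347e+02  3.21000e-01] 0.118 [695]
top [ 421.418 -229.674    1.355] 0.735 [1323]
scene [ 424.422 -243.336   -0.444] 0.057 [647]
shift [0.0042, -0.0026, 0.4684] j6ok turn [-0.0, 0.0, 0.0004]
```

Request:
carry_out:
  commands:
    - [[0.004,-0.003,0.1],[0,0,0],0.5]
    - [[0.004,-0.003,0.22],[0,0,0],0.5]
    - [[0.004,-0.003,0.34],[0,0,0],0.5]
    - [[0.004,-0.003,0.42],[0,0,0],0.5]
    - [[0.004,-0.003,0.46],[0,0,0],0.5]
    - [[0.004,-0.003,0.468],[0,0,0],0.5]
    - [[0.004,-0.003,0.468],[0,0,0],0.5]
    - [[0.004,-0.003,0.468],[0,0,0],0.5]

```text
t: 33.47
tool_pos: [430.1, -148.6, 6.7]
orientation: [0.0, -0.152, 0.988, -0.0]
wrist_force: [-0.5, 0.1, 0.4]
grip_width: 66.0
```

Request:
carry_out:
  commands:
    - [[0,0,0],[0,0,0],-0.4]
    - [[0,0,0],[0,0,0],-0.4]
    - [[0,0,0],[0,0,0],-0.4]
    - [[0,0,0],[0,0,0],-0.4]
    - [[0,0,0],[0,0,0],-0.4]
    - [[0,0,0],[0,0,0],-0.4]

```text
t: 33.97
tool_pos: [429.8, -148.4, 6.5]
orientation: [0.0, -0.152, 0.988, -0.0]
wrist_force: [-0.3, 0.8, 6.3]
grip_width: 39.7
```

Request:
carry_out:
  commands:
    - [[0,0,-0.05],[0,0,0],-0.4]
    - [[0,0,-0.15],[0,0,0],-0.4]
    - [[0,0,-0.3],[0,0,0],-0.4]
    - [[0,0,-0.4],[0,0,0],-0.4]
    - [[0,0,-0.468],[0,0,0],-0.4]
    - [[0,0,-0.468],[0,0,0],-0.4]
    - [[0,0,-0.468],[0,0,0],-0.4]
    - [[0,0,-0.468],[0,0,0],-0.4]

```text
t: 34.63
tool_pos: [429.1, -148.2, 99.2]
orientation: [-0.0, -0.152, 0.988, 0.0]
wrist_force: [0.1, 0.2, -1.8]
grip_width: 40.0
```

```bash
python3 heft.py; python3 -c "
from pl import *
x,y,t=slot('tray',31,-90);plan([x,y,150],t)
x,y,t=slot('case',31,90);plan([x,y,150],t)"
```

```text
F [ 0.099 -0.017 -1.08 ] se [0.094 0.071 0.079] first/second -1.236 -0.923
t 36.63 p [ 429.5 -148.4   99.7] yaw -2.835 j [-0.36  0.38  2.08  0.    0.68 -2.24] F [ 1.03 -0.55 -0.97] w 40.0
eff [-4.2005e+01 -1.7229e+01 -3.5000e-02  4.9000e-02] se [0.028 0.007 0.    0.   ]
shift [-1.3719, 0.8196, -0.2517] j6ok turn [0.0, -0.0, 0.607]
shift [-1.025, 0.0013, -0.2517] j6ok turn [0.0, -0.0, 0.571]
```

Blank 3 is about 112 g (wrist 116, joint torque 107), so it goes in the tray's third slot.

Request:
carry_out:
  commands:
    - [[0,0,-0.15],[0,0,0.035],-0.4]
    - [[-0.1,0.06,-0.25],[0,0,0.07],-0.4]
    - [[-0.25,0.15,-0.25],[0,0,0.105],-0.4]
    - [[-0.42,0.25,-0.25],[0,0,0.14],-0.4]
    - [[-0.59,0.35,-0.25],[0,0,0.175],-0.4]
    - [[-0.75,0.45,-0.25],[0,0,0.21],-0.4]
    - [[-0.9,0.54,-0.25],[0,0,0.245],-0.4]
    - [[-1,0.6,-0.25],[0,0,0.28],-0.4]

```text
t: 37.3
tool_pos: [586.1, 28.9, 149.8]
orientation: [0.001, 0.285, 0.959, 0.0]
wrist_force: [0.7, -1.6, -1.3]
grip_width: 39.5
```

Request:
carry_out:
  commands:
    - [[0,0,0],[0,0,0.04],-0.4]
    - [[0,0,0],[0,0,0.08],-0.4]
    - [[0,0,0],[0,0,0.12],-0.4]
    - [[0,0,0],[0,0,0.16],-0.4]
    - [[0,0,0],[0,0,0.2],-0.4]
    - [[0,0,0],[0,0,0.24],-0.4]
    - [[0,0,0],[0,0,0.28],-0.4]
    - [[0,0,0],[0,0,0.32],-0.4]

```text
t: 37.97
tool_pos: [583.9, 26.3, 149.5]
orientation: [-0.0, 0.71, 0.704, -0.0]
wrist_force: [0.2, -0.6, -0.7]
grip_width: 39.6
```

Request:
carry_out:
  commands:
    - [[0,0,0],[0,0,0.01],-0.4]
    - [[0,0,0],[0,0,0.01],-0.4]
    - [[0,0,0],[0,0,0.01],-0.4]

```text
t: 38.22
tool_pos: [584.0, 26.3, 149.5]
orientation: [-0.0, 0.719, 0.695, -0.0]
wrist_force: [-0.1, -0.9, -1.0]
grip_width: 39.7
```

```bash
python3 -c "
from pl import *
x,y,t=slot('tray',31,-90)
st();plan([x,y,40],t);plan([x,y,12.6],t)"; python3 blk.py 12 645,180,6 424,-242 421,-362
```

```text
t 38.22 p [584.   26.3 149.5] yaw 1.538 j [ 0.02  0.46  1.77 -0.    0.91  0.06] F [-0.11 -0.93 -1.04] w 39.7
shift [0.3308, 0.2787, 0.5476] j6ok turn [-0.0001, 0.0, -0.0008]
shift [0.3308, 0.2787, 0.6846] j6ok turn [-0.0001, 0.0, -0.0008]
t 38.32 p [584.   26.3 149.6] yaw 1.538 j [ 0.02  0.46  1.77 -0.    0.91  0.06] F [ 0.08  0.07 -1.6 ] w 40.0
top [646.322 182.936   1.541] 0.335 [574]
scene [643.514 180.583   1.483] 0.277 [977]
top [ 424.697 -241.497   -0.445] 0.053 [386]
scene [ 424.428 -243.538   -0.431] 0.057 [645]
top [ 4.21803e+02 -3.61717e+02  1.81000e-01] 0.091 [405]
scene [ 4.20660e+02 -3.61636e+02  1.96000e-01] 0.081 [644]
```

View pics/s12.png

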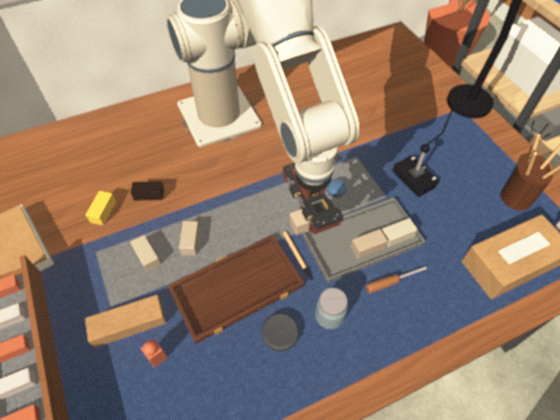

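Tray blanks at (369,243) and (399,233), and the held blank 3 at (299,222). The route to the third slot is clear of the jar at (331,305).

Request:
carry_out:
  commands:
    - [[0.1,0.1,0],[0,0,0],-0.4]
    - [[0.25,0.2,0],[0,0,0],-0.4]
    - [[0.331,0.279,0.1],[0,0,0],-0.4]
    - [[0.331,0.279,0.25],[0,0,0],-0.4]
    - [[0.331,0.279,0.4],[0,0,0],-0.4]
    - [[0.331,0.279,0.5],[0,0,0],-0.4]
    - [[0.331,0.279,0.55],[0,0,0],-0.4]
    - [[0.331,0.279,0.55],[0,0,0],-0.4]

```text
t: 38.98
tool_pos: [640.3, 90.4, 37.1]
orientation: [-0.001, 0.719, 0.695, -0.002]
wrist_force: [-0.4, 0.2, -0.5]
grip_width: 39.7
```

Request:
carry_out:
  commands:
    - [[0,0,0.03],[0,0,0],-0.4]
    - [[0,0,0.06],[0,0,0],-0.4]
    - [[0,0,0.09],[0,0,0],-0.4]
    - [[0,0,0.115],[0,0,0],-0.4]
    - [[0,0,0.125],[0,0,0],-0.4]
    - [[0,0,0.132],[0,0,0],-0.4]
    - [[0,0,0.134],[0,0,0],-0.4]
    - [[0,0,0.134],[0,0,0],-0.4]

```text
t: 39.65
tool_pos: [642.3, 90.6, 13.0]
orientation: [0.0, 0.719, 0.695, 0.0]
wrist_force: [-0.2, -0.2, -1.2]
grip_width: 39.4
```

```bash
python3 -c "
from pl import *
x,y,t=slot('tray',31,-90)
st();plan([x,y,12.4],t)"
```

```text
t 39.65 p [642.3  90.6  13. ] yaw 1.537 j [0.12 0.73 1.66 0.   0.75 0.16] F [-0.24 -0.21 -1.24] w 39.4
shift [0.0001, -0.0024, 0.0032] j6ok turn [0.0001, -0.0, -0.0013]
```

Request:
carry_out:
  commands:
    - [[0,0,0.003],[0,0,0],-0.4]
    - [[0,0,0.004],[0,0,0],-0.4]
    - [[0,0,0.004],[0,0,0],0.12]
    - [[0,0,0.004],[0,0,0],0.12]
    - [[0,0,0.004],[0,0,0],0.12]
    - [[0,0,-0.1],[0,0,0],0.12]
    - [[0,0,-0.3],[0,0,0],0.12]
    - [[0,0,-0.5],[0,0,0],0.3]

```text
t: 40.32
tool_pos: [640.7, 90.4, 112.3]
orientation: [-0.001, 0.719, 0.695, -0.002]
wrist_force: [0.2, 0.1, -0.4]
grip_width: 53.2
```

Request:
carry_out:
  commands:
    - [[0,0,-0.2],[0,0,0.01],0.5]
    - [[-0.1,-0.1,-0.3],[0,0,0.02],0.5]
    - [[-0.25,-0.2,-0.3],[0,0,0.03],0.5]
    - [[-0.4,-0.3,-0.3],[0,0,0.04],0.5]
    - [[-0.6,-0.4,-0.3],[0,0,0.05],0.5]
    - [[-0.8,-0.5,-0.3],[0,0,0.05],0.5]
    - [[-1,-0.6,-0.3],[0,0,0.05],0.5]
    - [[-1,-0.6,-0.3],[0,0,0.05],0.5]

```text
t: 40.98
tool_pos: [512.3, -108.7, 172.9]
orientation: [-0.0, 0.772, 0.635, -0.001]
wrist_force: [-0.1, 0.2, -0.9]
grip_width: 65.8
```

```bash
python3 blk.py 13 424,-242 421,-362; python3 -c "
from pl import *
plan([424.5,-242.3,160],-.445)"
```

```text
t 41.08 p [ 514.6 -106.8  173.1] yaw 1.376 j [-0.23  0.35  1.89  0.    0.91 -0.03] F [1.1  0.78 0.36] w 65.6
top [ 425.087 -240.065   -0.5  ] 0.659 [1119]
scene [ 424.111 -243.355   -0.437] 0.061 [643]
top [ 4.22144e+02 -3.61589e+02  1.70000e-01] 0.094 [402]
scene [ 4.20695e+02 -3.61583e+02  2.07000e-01] 0.089 [651]
shift [-0.752, -0.3107, 0.0655] j6ok turn [0.0, 0.0, -0.4204]
```

View pics/s13.png

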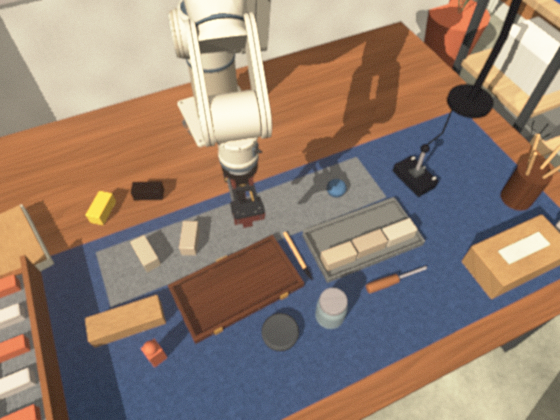

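Three blanks lie in line in the tray at (339,254), (369,243) and (399,233). Now blank 4 at (189,238).

Request:
carry_out:
  commands:
    - [[-0.1,-0.05,0],[0,0,-0.04],0.5]
    - [[-0.2,-0.1,0],[0,0,-0.08],0.5]
    - [[-0.35,-0.15,0],[0,0,-0.12],0.5]
    - [[-0.5,-0.2,0],[0,0,-0.16],0.5]
    - [[-0.65,-0.27,0.05],[0,0,-0.2],0.5]
    - [[-0.752,-0.311,0.06],[0,0,-0.24],0.5]
    - [[-0.752,-0.311,0.06],[0,0,-0.28],0.5]
    - [[-0.752,-0.311,0.06],[0,0,-0.3],0.5]

```text
t: 41.75
tool_pos: [426.3, -241.2, 160.7]
orientation: [0.0, 0.396, 0.918, 0.0]
wrist_force: [-0.1, -0.3, -0.4]
grip_width: 66.1
```

Request:
carry_out:
  commands:
    - [[0,0,0.1],[0,0,-0.04],0.5]
    - [[0,0,0.2],[0,0,-0.08],0.5]
    - [[0,0,0.3],[0,0,-0.12],0.5]
    - [[0,0,0.3],[0,0,-0.12],0.5]
    - [[0,0,0.3],[0,0,-0.12],0.5]
    - [[0,0,0.3],[0,0,-0.12],0.5]
    - [[0,0,0.3],[0,0,-0.12],0.5]

```text
t: 42.33
tool_pos: [426.9, -241.1, 102.0]
orientation: [0.001, 0.22, 0.975, -0.0]
wrist_force: [0.4, -1.0, -0.5]
grip_width: 65.8
```

```bash
python3 heft.py; python3 blk.py 14 424,-242 421,-362; python3 -c "
from pl import *
plan([424.5,-242.5,6],-.444)"
```

```text
F [-0.139 -0.04  -0.116] se [0.068 0.094 0.077] first/second -0.228 -0.003
t 44.33 p [ 425.7 -241.   100.9] yaw 2.699 j [-0.54  0.42  2.01  0.    0.72 -1.67] F [-0.13 -0.7   0.24] w 66.2
eff [-4.4818e+01 -1.8075e+01 -1.4000e-02  7.2000e-02] se [0.014 0.006 0.    0.   ]
t 44.43 p [ 425.7 -241.1  100.9] yaw 2.699 j [-0.54  0.42  2.01  0.    0.72 -1.67] F [ 0.06 -1.    0.91] w 65.6
top [ 441.377 -284.238    0.589] 0.719 [1410]
scene [ 424.217 -243.142   -0.438] 0.095 [670]
top [ 3.98046e+02 -3.23647e+02 -3.55000e-01] 0.72 [1413]
scene [ 4.21060e+02 -3.61354e+02  1.92000e-01] 0.087 [649]
shift [0.0025, -0.0091, 0.4744] j6ok turn [0.0, 0.0, 0.0005]
```

Request:
carry_out:
  commands:
    - [[0.003,-0.009,0.1],[0,0,0],0.5]
    - [[0.003,-0.009,0.22],[0,0,0],0.5]
    - [[0.003,-0.009,0.34],[0,0,0],0.5]
    - [[0.003,-0.009,0.42],[0,0,0],0.5]
    - [[0.003,-0.009,0.46],[0,0,0],0.5]
    - [[0.003,-0.009,0.474],[0,0,0],0.5]
    - [[0.003,-0.009,0.474],[0,0,0],0.5]
    - [[0.003,-0.009,0.474],[0,0,0],0.5]

```text
t: 45.1
tool_pos: [424.9, -242.7, 6.7]
orientation: [0.0, 0.219, 0.976, -0.0]
wrist_force: [0.2, -0.1, -0.2]
grip_width: 65.9
```

Request:
carry_out:
  commands:
    - [[0,0,0],[0,0,0],-0.4]
    - [[0,0,0],[0,0,0],-0.4]
    - [[0,0,0],[0,0,0],-0.4]
    - [[0,0,0],[0,0,0],-0.4]
    - [[0,0,0],[0,0,0],-0.4]
    - [[0,0,0],[0,0,0],-0.4]

```text
t: 45.6
tool_pos: [424.7, -242.5, 6.5]
orientation: [0.0, 0.22, 0.976, -0.0]
wrist_force: [-2.3, 0.9, 6.7]
grip_width: 39.4
```

Request:
carry_out:
  commands:
    - [[0,0,-0.05],[0,0,0],-0.4]
    - [[0,0,-0.15],[0,0,0],-0.4]
    - [[0,0,-0.3],[0,0,0],-0.4]
    - [[0,0,-0.4],[0,0,0],-0.4]
    - [[0,0,-0.474],[0,0,0],-0.4]
    - [[0,0,-0.474],[0,0,0],-0.4]
    - [[0,0,-0.474],[0,0,0],-0.4]
    - [[0,0,-0.474],[0,0,0],-0.4]

```text
t: 46.27
tool_pos: [423.8, -242.1, 100.3]
orientation: [-0.0, 0.219, 0.976, 0.0]
wrist_force: [-0.2, 0.1, -0.9]
grip_width: 39.9
```

```bash
python3 heft.py; python3 -c "
from pl import *
x,y,t=slot('tray',-33,-90);plan([x,y,150],t)
x,y,t=slot('case',31,90);plan([x,y,150],t)"
```

```text
F [ 0.113  0.016 -1.16 ] se [0.078 0.081 0.085] first/second -1.097 -1.223
t 48.27 p [ 424.4 -242.4  100.9] yaw 2.699 j [-0.54  0.42  2.01 -0.    0.72 -1.67] F [ 0.64 -0.65 -1.27] w 39.9
eff [-4.5421e+01 -1.8353e+01 -1.5000e-02  7.3000e-02] se [0.029 0.008 0.    0.   ]
shift [0.0241, 1.842, -0.2455] j6ok turn [0.0, 0.0, 0.3687]
shift [-0.5718, 1.1347, -0.2455] j6ok turn [0.0, 0.0, 0.3327]
```

```bash
python3 -c "
from fit import *
T=cv2.imread('pics/t13.png');
T=snap('top','t15')[:,:,::-1]
cv2.imwrite('pics/d15.png',cv2.resize(T[125:200,165:280],None,fx=6.5,fy=6.5,interpolation=cv2.INTER_CUBIC))
S=snap('scene','s15')[:,:,::-1]
cv2.imwrite('pics/e15.png',cv2.resize(S[190:290,290:440],None,fx=5,fy=5,interpolation=cv2.INTER_CUBIC))
def cr(lx,ly,z):
    x0,y0,t=613.5,181.5,-.03;c,s=np.cos(t),np.sin(t)
    return [x0+c*lx-s*ly,y0+s*lx+c*ly,z]
for l in [(72.5,140),(72.5,-140),(-72.5,-140),(-72.5,140)]:
    u,v=proj('top',cr(*l,22));print(l,round((u-165+.5)*6.5),round((v-125+.5)*6.5))
    u,v=proj('scene',cr(*l,22));print('  s',round((u-290+.5)*5),round((v-190+.5)*5))
"
```

```text
(72.5, 140) 96 73
  s 664 247
(72.5, -140) 664 97
  s 193 434
(-72.5, -140) 651 391
  s 72 210
(-72.5, 140) 80 366
  s 521 44
```

View pics/d15.png

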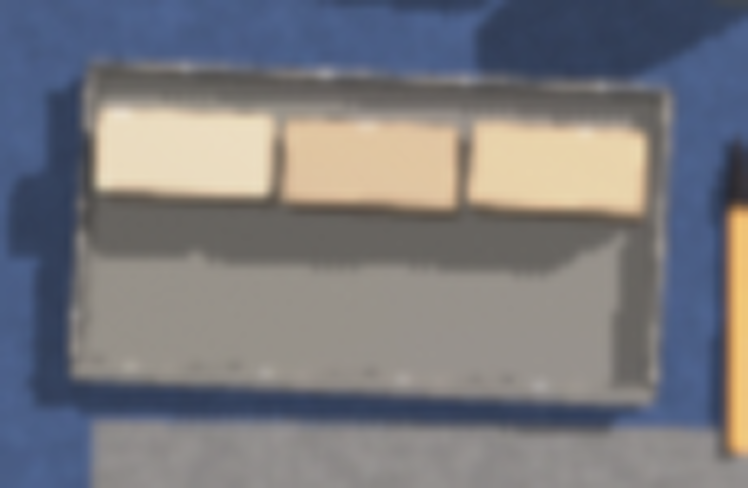

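View pics/e15.png

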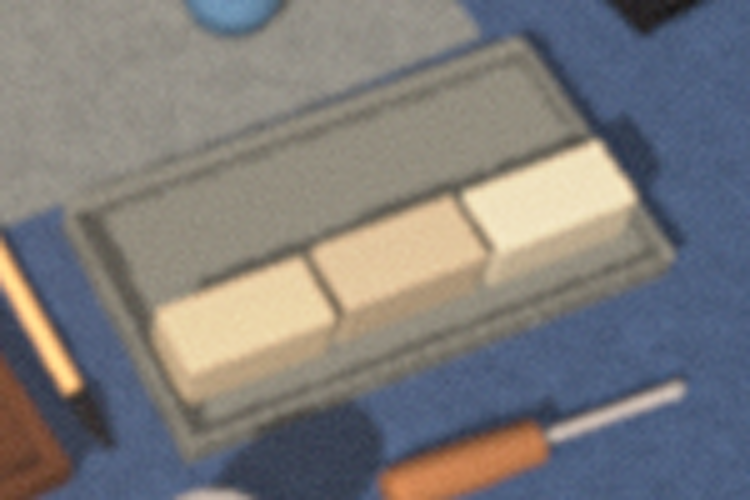

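The crops show three blanks with clear gaps and a roughly 80 mm free strip on the near side. Blank 4 is about 115–125 g, so it goes in the tray in that strip.

```bash
python3 -c "
from pl import *
x,y,t=slot('tray',-31,-60);print(x,y,t);plan([x,y,150],t)"
```

```text
580.7142189416317 122.45685848133812 1.5407963267948965
shift [0.075, 1.9834, -0.2457] j6ok turn [-0.0, 0.0, 0.3687]
```

Request:
carry_out:
  commands:
    - [[0,0.05,-0.15],[0,0,0.03],-0.4]
    - [[0.01,0.15,-0.25],[0,0,0.06],-0.4]
    - [[0.02,0.3,-0.25],[0,0,0.09],-0.4]
    - [[0.03,0.45,-0.25],[0,0,0.12],-0.4]
    - [[0.035,0.6,-0.25],[0,0,0.15],-0.4]
    - [[0.04,0.75,-0.25],[0,0,0.18],-0.4]
    - [[0.04,0.88,-0.25],[0,0,0.21],-0.4]
    - [[0.04,1,-0.25],[0,0,0.24],-0.4]

```text
t: 49.03
tool_pos: [503.3, -56.7, 151.0]
orientation: [0.0, 0.565, 0.825, 0.0]
wrist_force: [0.4, 0.4, -0.5]
grip_width: 39.9
```

Request:
carry_out:
  commands:
    - [[0,0,0],[0,0,0.03],-0.4]
    - [[0,0,0],[0,0,0.06],-0.4]
    - [[0,0,0],[0,0,0.09],-0.4]
    - [[0,0,0],[0,0,0.12],-0.4]
    - [[0,0,0],[0,0,0.129],-0.4]
    - [[0,0,0],[0,0,0.129],-0.4]
    - [[0,0,0],[0,0,0.129],-0.4]
    - [[0,0,0],[0,0,0.129],-0.4]

```text
t: 49.7
tool_pos: [502.8, -58.3, 150.9]
orientation: [-0.0, 0.718, 0.696, -0.0]
wrist_force: [-1.5, -0.0, -1.4]
grip_width: 40.0
```

```bash
python3 -c "
from pl import *
x,y,t=slot('tray',-31,-60)
st();plan([x,y,40],t)"
```

```text
t 49.7 p [502.8 -58.3 150.9] yaw 1.541 j [-0.14  0.35  1.94  0.    0.84 -0.11] F [-1.49 -0.01 -1.36] w 40.0
shift [0.9149, 0.3626, 0.5543] j6ok turn [-0.0, -0.0, 0.0]
```

Request:
carry_out:
  commands:
    - [[0.1,0.05,0],[0,0,0],-0.4]
    - [[0.25,0.1,0],[0,0,0],-0.4]
    - [[0.43,0.18,0],[0,0,0],-0.4]
    - [[0.6,0.25,0],[0,0,0],-0.4]
    - [[0.78,0.31,0],[0,0,0],-0.4]
    - [[0.88,0.35,0.0],[0,0,0],-0.4]
    - [[0.915,0.363,0.0],[0,0,0],-0.4]
    - [[0.915,0.363,0.0],[0,0,0],-0.4]

```text
t: 50.37
tool_pos: [581.5, 123.8, 150.7]
orientation: [0.0, 0.717, 0.697, 0.0]
wrist_force: [-0.1, -0.1, -1.6]
grip_width: 39.9
```

Request:
carry_out:
  commands:
    - [[0,0,0.1],[0,0,0],-0.4]
    - [[0,0,0.25],[0,0,0],-0.4]
    - [[0,0,0.4],[0,0,0],-0.4]
    - [[0,0,0.5],[0,0,0],-0.4]
    - [[0,0,0.55],[0,0,0],-0.4]
    - [[0,0,0.55],[0,0,0],-0.4]
    - [[0,0,0.55],[0,0,0],-0.4]
    - [[0,0,0.55],[0,0,0],-0.4]

```text
t: 51.03
tool_pos: [582.0, 122.0, 42.2]
orientation: [0.001, 0.718, 0.696, 0.001]
wrist_force: [0.6, -0.2, -0.9]
grip_width: 39.8
```

```bash
python3 -c "
from pl import *
x,y,t=slot('tray',-31,-60)
st();plan([x,y,12.6],t)
S=snap('scene','s16')[:,:,::-1]
cv2.imwrite('pics/e16.png',cv2.resize(S[170:290,290:440],None,fx=5,fy=5,interpolation=cv2.INTER_CUBIC))
"
```

```text
t 51.03 p [582.  122.   42.2] yaw 1.539 j [ 0.19  0.63  1.79 -0.    0.72  0.22] F [ 0.59 -0.17 -0.88] w 39.8
shift [0.002, -0.0067, 0.148] j6ok turn [0.0006, -0.0001, -0.0005]
```

View pics/e16.png

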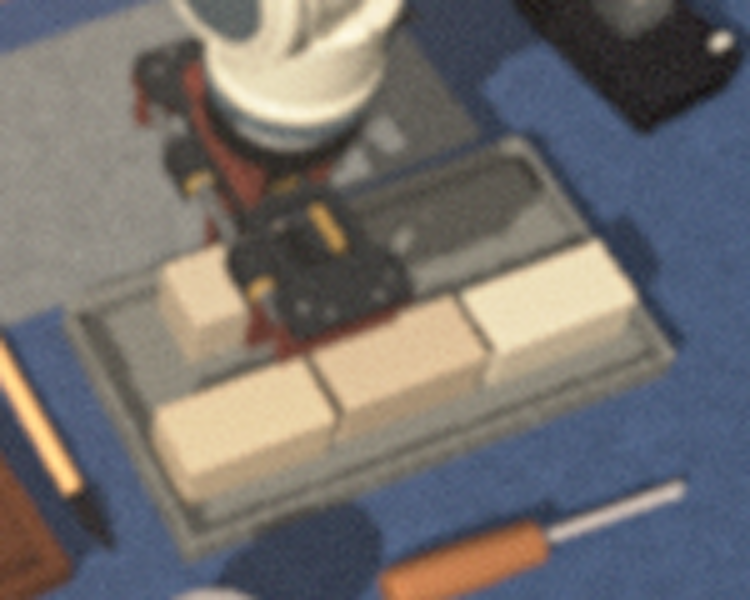

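Blank 4 at (205,300) is held above the free near strip, with its fingers between the blanks. Lowering slowly.

Request:
carry_out:
  commands:
    - [[0,-0.003,0.02],[0,0,0],-0.4]
    - [[0,-0.003,0.05],[0,0,0],-0.4]
    - [[0,-0.003,0.08],[0,0,0],-0.4]
    - [[0,-0.003,0.11],[0,0,0],-0.4]
    - [[0,-0.003,0.13],[0,0,0],-0.4]
    - [[0,-0.003,0.136],[0,0,0],-0.4]
    - [[0,-0.003,0.14],[0,0,0],-0.4]
    - [[0,-0.003,0.14],[0,0,0],-0.4]

```text
t: 51.75
tool_pos: [580.3, 122.4, 12.7]
orientation: [-0.0, 0.718, 0.696, -0.0]
wrist_force: [0.2, 0.3, -1.2]
grip_width: 39.8
```

```bash
python3 -c "
from pl import *
bot.capture('scene');st()"
```

```text
t 51.8 p [580.6 122.5  12.8] yaw 1.54 j [ 0.19  0.68  1.79 -0.    0.67  0.22] F [-0.21 -0.03 -1.37] w 40.0
```

Request:
carry_out:
  commands:
    - [[0,0,0.003],[0,0,0],-0.4]
    - [[0,0,0.003],[0,0,0],-0.4]
    - [[0,0,0.003],[0,0,0],0.09]
    - [[0,0,0.003],[0,0,0],0.09]
    - [[0,0,0.003],[0,0,0],0.09]
    - [[0,0,-0.08],[0,0,0],0.09]
    - [[0,0,-0.25],[0,0,0],0.09]
    - [[0,0,-0.45],[0,0,0],0.2]

```text
t: 52.47
tool_pos: [578.6, 122.0, 101.7]
orientation: [-0.001, 0.718, 0.696, -0.002]
wrist_force: [0.7, 0.7, 0.4]
grip_width: 51.3
```

Request:
carry_out:
  commands:
    - [[0,0,-0.2],[0,0,0.01],0.5]
    - [[-0.1,-0.1,-0.3],[0,0,-0.01],0.5]
    - [[-0.25,-0.1,-0.3],[0,0,-0.04],0.5]
    - [[-0.4,-0.15,-0.3],[0,0,-0.08],0.5]
    - [[-0.6,-0.2,-0.3],[0,0,-0.11],0.5]
    - [[-0.8,-0.25,-0.3],[0,0,-0.14],0.5]
    - [[-1,-0.3,-0.3],[0,0,-0.17],0.5]
    - [[-1,-0.3,-0.3],[0,0,-0.2],0.5]

```text
t: 53.13
tool_pos: [512.3, -80.9, 162.9]
orientation: [-0.0, 0.468, 0.884, -0.001]
wrist_force: [-0.6, -0.0, -0.1]
grip_width: 65.9
```

```bash
python3 blk.py 17 421,-362; python3 -c "
from pl import *
plan([421.4,-361.7,160],.187);plan([421.4,-361.7,100],.187)"
```

```text
t 53.23 p [513.9 -77.3 163. ] yaw 2.165 j [-0.17  0.35  1.91  0.    0.88 -0.77] F [0.06 0.69 0.23] w 66.0
top [ 4.21558e+02 -3.61710e+02  1.82000e-01] 0.091 [402]
scene [ 4.20932e+02 -3.61168e+02  1.88000e-01] 0.082 [645]
shift [-0.919, -1.1797, 0.0149] j6ok turn [0.0001, -0.0001, 0.6298]
shift [-0.919, -1.1797, 0.3149] j6ok turn [0.0001, -0.0001, 0.6298]
```

View pics/s17.png

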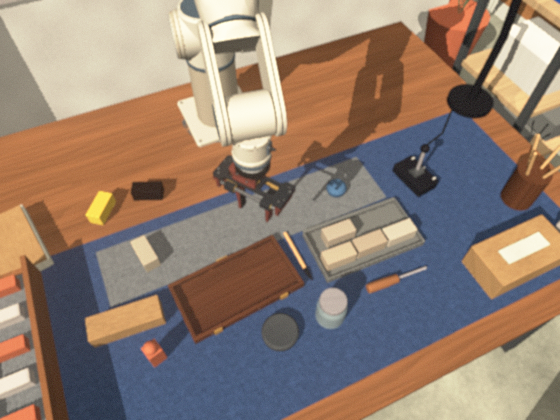

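Four blanks are in the tray. The last one is at (145,252).

Request:
carry_out:
  commands:
    - [[-0.1,-0.1,0],[0,0,0.038],0.5]
    - [[-0.2,-0.25,0],[0,0,0.076],0.5]
    - [[-0.3,-0.4,0],[0,0,0.114],0.5]
    - [[-0.4,-0.55,0],[0,0,0.152],0.5]
    - [[-0.52,-0.68,0],[0,0,0.19],0.5]
    - [[-0.63,-0.8,0],[0,0,0.228],0.5]
    - [[-0.7,-0.9,0],[0,0,0.266],0.5]
    - [[-0.78,-1,0],[0,0,0.3],0.5]

```text
t: 53.9
tool_pos: [436.9, -317.6, 162.9]
orientation: [0.0, 0.82, 0.572, 0.0]
wrist_force: [0.1, -0.7, -0.0]
grip_width: 66.0
```

Request:
carry_out:
  commands:
    - [[0,0,0],[0,0,0.038],0.5]
    - [[0,0,0],[0,0,0.076],0.5]
    - [[0,0,0],[0,0,0.114],0.5]
    - [[0,0,0],[0,0,0.152],0.5]
    - [[0,0,0],[0,0,0.19],0.5]
    - [[0,0,0],[0,0,0.228],0.5]
    - [[0,0,0],[0,0,0.266],0.5]
    - [[0,0,0],[0,0,0.304],0.5]

```text
t: 54.57
tool_pos: [437.7, -316.1, 162.8]
orientation: [-0.0, 0.991, 0.131, 0.0]
wrist_force: [0.5, 0.2, -0.3]
grip_width: 65.7
```

Request:
carry_out:
  commands:
    - [[0,0,0],[0,0,0.026],0.5]
    - [[0,0,0],[0,0,0.026],0.5]
    - [[0,0,0],[0,0,0.026],0.5]
    - [[0,0,0],[0,0,0.026],0.5]

```text
t: 54.9
tool_pos: [437.2, -316.6, 162.8]
orientation: [-0.0, 0.995, 0.095, 0.0]
wrist_force: [0.2, 0.4, 0.2]
grip_width: 66.0
```

```bash
python3 -c "
from pl import *
st();plan([421.4,-361.6,100],.187)"
```

```text
t 54.9 p [ 437.2 -316.6  162.8] yaw 0.191 j [-0.65  0.38  1.86  0.    0.9   0.73] F [0.18 0.39 0.24] w 66.0
shift [-0.1202, 0.2061, 0.3142] j6ok turn [-0.0, -0.0, 0.0013]
```

Request:
carry_out:
  commands:
    - [[-0.06,0.1,0.1],[0,0,0.001],0.5]
    - [[-0.12,0.206,0.2],[0,0,0.001],0.5]
    - [[-0.12,0.206,0.3],[0,0,0.001],0.5]
    - [[-0.12,0.206,0.314],[0,0,0.001],0.5]
    - [[-0.12,0.206,0.314],[0,0,0.001],0.5]
    - [[-0.12,0.206,0.314],[0,0,0.001],0.5]
    - [[-0.12,0.206,0.314],[0,0,0.001],0.5]

```text
t: 55.48
tool_pos: [421.6, -362.0, 101.2]
orientation: [0.001, 0.996, 0.093, 0.001]
wrist_force: [-0.4, -0.1, 0.8]
grip_width: 66.0
```

```bash
python3 heft.py; python3 blk.py 18 421,-362; python3 -c "
from pl import *
plan([421.4,-361.6,6],.187)"
```

```text
F [-0.101  0.069 -0.02 ] se [0.092 0.081 0.082] first/second -0.066 0.025
t 57.48 p [ 420.8 -362.1  100.1] yaw 0.186 j [-0.73  0.5   1.86  0.    0.78  0.65] F [ 1.01 -0.34  0.53] w 65.9
eff [-5.1346e+01 -2.0061e+01  4.8000e-02 -3.2000e-02] se [0.019 0.005 0.    0.   ]
t 57.58 p [ 420.8 -362.1  100.1] yaw 0.186 j [-0.73  0.5   1.86  0.    0.78  0.65] F [ 0.65 -0.55  0.26] w 65.6
top [ 393.144 -402.602   -0.536] 0.521 [824]
scene [ 4.20426e+02 -3.61289e+02  1.96000e-01] 0.083 [644]
shift [0.0033, -0.0018, 0.4704] j6ok turn [-0.0, -0.0, -0.0004]
```

Request:
carry_out:
  commands:
    - [[0.003,-0.002,0.1],[0,0,0],0.5]
    - [[0.003,-0.002,0.22],[0,0,0],0.5]
    - [[0.003,-0.002,0.34],[0,0,0],0.5]
    - [[0.003,-0.002,0.42],[0,0,0],0.5]
    - [[0.003,-0.002,0.46],[0,0,0],0.5]
    - [[0.003,-0.002,0.47],[0,0,0],0.5]
    - [[0.003,-0.002,0.47],[0,0,0],0.5]
    - [[0.003,-0.002,0.47],[0,0,0],0.5]

```text
t: 58.25
tool_pos: [421.8, -362.0, 6.8]
orientation: [0.0, 0.996, 0.093, 0.0]
wrist_force: [0.2, -0.2, 0.2]
grip_width: 65.9
```

Request:
carry_out:
  commands:
    - [[0,0,0],[0,0,0],-0.4]
    - [[0,0,0],[0,0,0],-0.4]
    - [[0,0,0],[0,0,0],-0.4]
    - [[0,0,0],[0,0,0],-0.4]
    - [[0,0,0],[0,0,0],-0.4]
    - [[0,0,0],[0,0,0],-0.4]

```text
t: 58.75
tool_pos: [421.5, -361.6, 6.6]
orientation: [0.0, 0.996, 0.093, 0.0]
wrist_force: [-1.6, 1.5, 6.6]
grip_width: 39.9
```

Request:
carry_out:
  commands:
    - [[0,0,-0.05],[0,0,0],-0.4]
    - [[0,0,-0.15],[0,0,0],-0.4]
    - [[0,0,-0.3],[0,0,0],-0.4]
    - [[0,0,-0.4],[0,0,0],-0.4]
    - [[0,0,-0.47],[0,0,0],-0.4]
    - [[0,0,-0.47],[0,0,0],-0.4]
    - [[0,0,-0.47],[0,0,0],-0.4]
    - [[0,0,-0.47],[0,0,0],-0.4]

```text
t: 59.42
tool_pos: [420.8, -361.1, 99.4]
orientation: [-0.0, 0.996, 0.093, -0.0]
wrist_force: [0.9, -0.9, -2.4]
grip_width: 39.8
```

```bash
python3 heft.py; python3 -c "
from pl import *
x,y,t=slot('tray',-31,60);plan([x,y,150],t)
x,y,t=slot('case',0,0);print(x,y);plan([x,y,150],t)"
```

```text
F [-0.074 -0.004 -1.885] se [0.061 0.063 0.091] first/second -1.715 -2.055
t 61.42 p [ 421.3 -361.6  100.1] yaw 0.186 j [-0.73  0.5   1.86  0.    0.78  0.65] F [ 0.19  0.19 -1.83] w 40.4
eff [-5.2324e+01 -2.0524e+01  4.8000e-02 -3.2000e-02] se [0.031 0.01  0.    0.001]
shift [1.3586, -2.8174, -0.2495] j6ok turn [0.0, -0.0, -0.4313]
601.5 -178.6
shift [1.0543, -0.7327, -0.2495] j6ok turn [0.0, -0.0, -0.4673]
```

Blank 5 is about 180–190 g (wrist 190, torque 180), so it goes in the tray too, in slot (-31,+60).

Request:
carry_out:
  commands:
    - [[0,0,-0.15],[0,0,-0.02],-0.4]
    - [[0.04,-0.1,-0.25],[0,0,-0.04],-0.4]
    - [[0.1,-0.25,-0.25],[0,0,-0.06],-0.4]
    - [[0.17,-0.42,-0.25],[0,0,-0.08],-0.4]
    - [[0.25,-0.59,-0.25],[0,0,-0.1],-0.4]
    - [[0.33,-0.76,-0.25],[0,0,-0.12],-0.4]
    - [[0.4,-0.9,-0.25],[0,0,-0.14],-0.4]
    - [[0.46,-1,-0.25],[0,0,-0.16],-0.4]

```text
t: 62.08
tool_pos: [474.7, -145.5, 150.2]
orientation: [-0.0, 0.941, 0.339, -0.0]
wrist_force: [0.3, 0.1, -2.4]
grip_width: 39.9
```

```bash
python3 -c "
from pl import *
bot.capture('scene')
x,y,t=slot('tray',-31,60);print(x,y);st();plan([x,y,150],t)"
```

```text
584.3136789659312 242.40286253121664
t 62.13 p [ 475.9 -143.5  150.2] yaw 0.697 j [-0.32  0.34  1.96  0.    0.84  0.55] F [ 0.91  1.58 -1.45] w 39.7
shift [1.6542, -1.1311, 0.0041] j6ok turn [-0.0, -0.0005, -0.2685]
```

Request:
carry_out:
  commands:
    - [[0.12,-0.08,0],[0,0,-0.03],-0.4]
    - [[0.27,-0.18,0],[0,0,-0.06],-0.4]
    - [[0.43,-0.29,0],[0,0,-0.09],-0.4]
    - [[0.59,-0.4,0],[0,0,-0.12],-0.4]
    - [[0.75,-0.51,0],[0,0,-0.15],-0.4]
    - [[0.9,-0.61,0],[0,0,-0.18],-0.4]
    - [[1,-0.68,0],[0,0,-0.21],-0.4]
    - [[1,-0.68,0],[0,0,-0.24],-0.4]

```text
t: 62.8
tool_pos: [544.5, 88.0, 150.4]
orientation: [0.0, 0.748, 0.663, 0.001]
wrist_force: [0.3, 0.4, -1.7]
grip_width: 40.1
```

Request:
carry_out:
  commands:
    - [[0,0,0],[0,0,-0.027],-0.4]
    - [[0,0,0],[0,0,-0.027],-0.4]
    - [[0,0,0],[0,0,-0.027],-0.4]
    - [[0,0,0],[0,0,-0.027],-0.4]

```text
t: 63.13
tool_pos: [542.8, 83.7, 150.1]
orientation: [-0.0, 0.723, 0.69, -0.0]
wrist_force: [-0.2, 0.5, -2.4]
grip_width: 39.9
```

```bash
python3 -c "
from pl import *
x,y,t=slot('tray',-31,60);st();plan([x,y,150],t)"
```

```text
t 63.13 p [542.8  83.7 150.1] yaw 1.524 j [0.13 0.41 1.85 0.   0.88 0.18] F [-0.22  0.45 -2.38] w 39.9
shift [0.8024, 0.1702, 0.0003] j6ok turn [-0.0, 0.0, -0.0053]
```

Request:
carry_out:
  commands:
    - [[0.1,0.03,0],[0,0,-0.005],-0.4]
    - [[0.25,0.06,0],[0,0,-0.005],-0.4]
    - [[0.43,0.1,0],[0,0,-0.005],-0.4]
    - [[0.6,0.14,0],[0,0,-0.005],-0.4]
    - [[0.75,0.17,0],[0,0,-0.005],-0.4]
    - [[0.802,0.17,0],[0,0,-0.005],-0.4]
    - [[0.802,0.17,0],[0,0,-0.005],-0.4]
    - [[0.802,0.17,0],[0,0,-0.005],-0.4]

```text
t: 63.8
tool_pos: [583.2, 242.2, 149.7]
orientation: [-0.0, 0.717, 0.697, -0.001]
wrist_force: [0.2, -0.9, -2.6]
grip_width: 39.9
```

Request:
carry_out:
  commands:
    - [[0,0,0.1],[0,0,0],-0.4]
    - [[0,0,0.25],[0,0,0],-0.4]
    - [[0,0,0.4],[0,0,0],-0.4]
    - [[0,0,0.5],[0,0,0],-0.4]
    - [[0,0,0.55],[0,0,0],-0.4]
    - [[0,0,0.55],[0,0,0],-0.4]
    - [[0,0,0.55],[0,0,0],-0.4]
    - [[0,0,0.55],[0,0,0],-0.4]

```text
t: 64.47
tool_pos: [584.9, 242.5, 41.6]
orientation: [0.0, 0.717, 0.697, 0.001]
wrist_force: [0.2, 0.0, -2.5]
grip_width: 40.0
```

```bash
python3 -c "
from pl import *
x,y,t=slot('tray',-31,60)
S=snap('scene','s19')[:,:,::-1]
st();plan([x,y,12.6],t)
cv2.imwrite('pics/e19.png',cv2.resize(S[150:290,290:450],None,fx=4,fy=4,interpolation=cv2.INTER_CUBIC))
"
```

```text
t 64.52 p [585.  242.8  41.8] yaw 1.542 j [ 0.37  0.67  1.7  -0.    0.77  0.4 ] F [ 0.76  0.36 -0.83] w 40.0
shift [-0.0023, -0.004, 0.146] j6ok turn [0.0008, -0.0003, 0.0005]
```

View pics/e19.png

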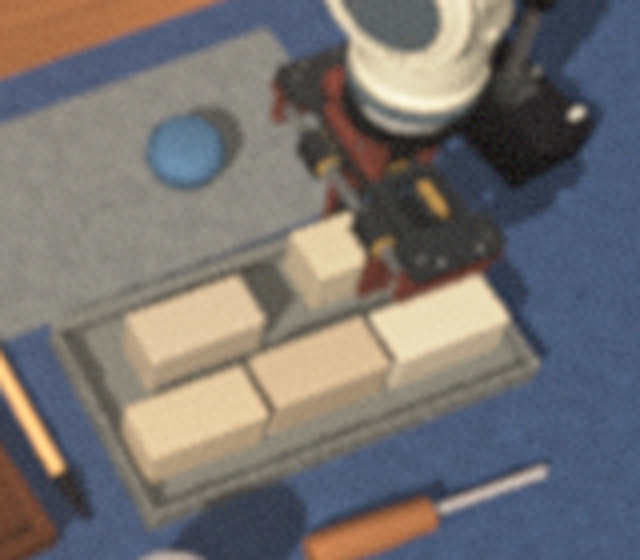

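Blank 5 at (325,255) is held above its free place, and the lever at (515,70) is untouched. Lowering.

Request:
carry_out:
  commands:
    - [[0,-0.002,0.02],[0,0,0],-0.4]
    - [[0,-0.002,0.05],[0,0,0],-0.4]
    - [[0,-0.002,0.08],[0,0,0],-0.4]
    - [[0,-0.002,0.11],[0,0,0],-0.4]
    - [[0,-0.002,0.13],[0,0,0],-0.4]
    - [[0,-0.002,0.135],[0,0,0],-0.4]
    - [[0,-0.002,0.137],[0,0,0],-0.4]
    - [[0,-0.002,0.137],[0,0,0],-0.4]

```text
t: 65.18
tool_pos: [583.2, 242.8, 12.5]
orientation: [-0.0, 0.717, 0.697, -0.0]
wrist_force: [-0.7, 0.1, -0.8]
grip_width: 40.2
```

```bash
python3 -c "
from pl import *
bot.capture('scene');st()"
```

```text
t 65.23 p [583.3 242.8  12.5] yaw 1.543 j [0.38 0.72 1.7  0.   0.72 0.4 ] F [ 0.21 -0.22 -0.33] w 39.9
```

Just touching the floor. Releasing.

Request:
carry_out:
  commands:
    - [[0,0,0.0],[0,0,0],-0.4]
    - [[0,0,0.0],[0,0,0],0.09]
    - [[0,0,0.0],[0,0,0],0.09]
    - [[0,0,0.0],[0,0,0],0.09]
    - [[0,0,-0.05],[0,0,0],0.09]
    - [[0,0,-0.2],[0,0,0],0.09]
    - [[0,0,-0.4],[0,0,0],0.09]
    - [[0,0,-0.6],[0,0,0],0.2]

```text
t: 65.9
tool_pos: [582.6, 242.5, 133.8]
orientation: [-0.0, 0.717, 0.697, -0.001]
wrist_force: [0.6, 0.4, 0.3]
grip_width: 51.4
```

Request:
carry_out:
  commands:
    - [[0,0,-0.2],[0,0,0],0.5]
    - [[0,0,-0.4],[0,0,0.02],0.5]
    - [[0,0,-0.6],[0,0,0.05],0.5]
    - [[-0.1,-0.1,-0.6],[0,0,0.08],0.5]
    - [[-0.25,-0.1,-0.6],[0,0,0.11],0.5]
    - [[-0.25,-0.1,-0.6],[0,0,0.14],0.5]
    - [[-0.25,-0.1,-0.6],[0,0,0.17],0.5]
    - [[-0.25,-0.1,-0.6],[0,0,0.2],0.5]

```text
t: 66.57
tool_pos: [562.0, 192.8, 254.0]
orientation: [0.0, 0.898, 0.439, 0.001]
wrist_force: [0.7, -0.5, 0.9]
grip_width: 66.0
```

```bash
python3 dimchk.py 20; python3 -c "
from pl import *
plan([496,429.5,240],.127)"
```

```text
t 66.67 p [562.  193.2 253.6] yaw 0.913 j [0.31 0.34 1.67 0.   1.12 0.97] F [ 0.6  -0.58 -0.13] w 65.9
-0.6 [152.  62. 493. 344.]
-0.3 [198.  78. 480. 289.]
-0.1 [229.  99. 474. 250.]
0 [245. 112. 472. 229.]
0.1 [259. 127. 470. 209.]
scene dimmer_tip [([497.0, 429.0, 131.0], 0.49)]
scene dimmer_pivot [([498.0, 429.0, 36.0], 0.69)]
top dimmer_tip [([491.0, 435.0, 133.0], 0.53)]
top dimmer_pivot [([499.0, 428.0, 36.0], 0.78)]
shift [0.7358, -0.9797, 0.0646] j6ok turn [0.0, -0.0001, 0.2514]
```

View pics/s20.png

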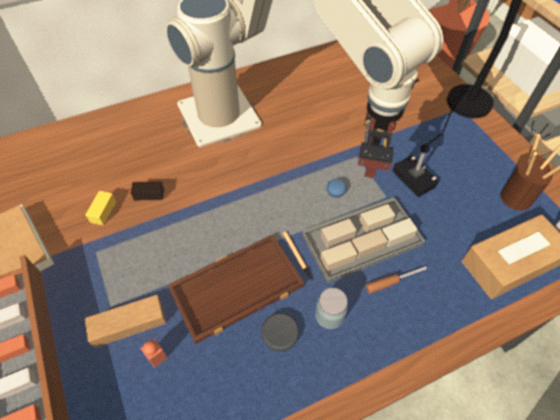

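View pics/d20.png

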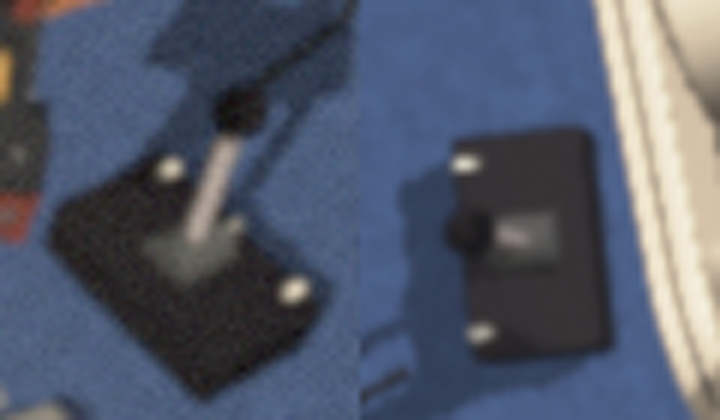

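All five are side by side in the tray and the bystanders are in place. The lever ball is still upright, at (240,110) and (468,233). Going to the lever.

Request:
carry_out:
  commands:
    - [[0.1,-0.1,0.02],[0,0,0.035],0.5]
    - [[0.2,-0.25,0.04],[0,0,0.07],0.5]
    - [[0.32,-0.42,0.06],[0,0,0.105],0.5]
    - [[0.44,-0.58,0.065],[0,0,0.14],0.5]
    - [[0.56,-0.74,0.065],[0,0,0.175],0.5]
    - [[0.66,-0.88,0.065],[0,0,0.21],0.5]
    - [[0.736,-0.98,0.065],[0,0,0.251],0.5]
    - [[0.736,-0.98,0.065],[0,0,0.251],0.5]

```text
t: 67.53
tool_pos: [494.8, 434.1, 239.5]
orientation: [-0.001, 0.998, 0.063, 0.0]
wrist_force: [-0.2, -0.2, 0.5]
grip_width: 65.8
```

Request:
carry_out:
  commands:
    - [[0,0,0],[0,0,0],0.5]
    - [[0,0,0],[0,0,0],0.5]
    - [[0,0,0],[0,0,0],0.5]

```text
t: 67.78
tool_pos: [496.9, 428.4, 239.6]
orientation: [0.0, 0.998, 0.064, -0.0]
wrist_force: [-0.4, -0.4, -0.4]
grip_width: 65.8
```

```bash
python3 -c "
from pl import *
st();plan([496.5,428,116],.127)"
```

```text
t 67.78 p [496.9 428.4 239.6] yaw 0.127 j [ 0.69  0.45  1.54 -0.    1.15  2.14] F [-0.4  -0.44 -0.37] w 65.8
shift [-0.002, 0.0014, 0.618] j6ok turn [0.0002, 0.0001, 0.0001]
```

Request:
carry_out:
  commands:
    - [[-0.002,0.001,0.1],[0,0,0],0.5]
    - [[-0.002,0.001,0.25],[0,0,0],0.5]
    - [[-0.002,0.001,0.4],[0,0,0],0.5]
    - [[-0.002,0.001,0.52],[0,0,0],0.5]
    - [[-0.002,0.001,0.59],[0,0,0],0.5]
    - [[-0.002,0.001,0.617],[0,0,0],0.5]
    - [[-0.002,0.001,0.617],[0,0,0],0.5]
    - [[-0.002,0.001,0.617],[0,0,0],0.5]

```text
t: 68.45
tool_pos: [497.1, 429.5, 117.3]
orientation: [-0.0, 0.998, 0.063, 0.001]
wrist_force: [0.9, -0.7, 0.9]
grip_width: 65.8
```

Request:
carry_out:
  commands:
    - [[0,0,0],[0,0,0],-0.6]
    - [[0,0,0],[0,0,0],-0.6]
    - [[0,0,0],[0,0,0],-0.6]
    - [[0,0,0],[0,0,0],-0.6]
    - [[0,0,0],[0,0,0],-0.6]
    - [[0,0,0],[0,0,0],-0.6]
    - [[0,0,0],[0,0,0],-0.6]
    - [[0,0,0],[0,0,0],-0.6]
  squeeze: 10

```text
t: 69.12
tool_pos: [496.2, 429.0, 116.4]
orientation: [0.0, 0.998, 0.063, -0.0]
wrist_force: [-1.1, -2.7, 2.5]
grip_width: 24.9
```

Request:
carry_out:
  commands:
    - [[-0.05,0,0.003],[0,0,0],-0.6]
    - [[-0.1,0,0.01],[0,0,0],-0.6]
    - [[-0.15,0,0.023],[0,0,0],-0.6]
    - [[-0.2,0,0.042],[0,0,0],-0.6]
    - [[-0.25,0,0.067],[0,0,0],-0.6]
    - [[-0.27,0,0.08],[0,0,0],-0.6]
    - [[-0.27,0,0.08],[0,0,0],-0.6]
    - [[-0.27,0,0.08],[0,0,0],-0.6]

```text
t: 69.78
tool_pos: [441.0, 422.0, 99.8]
orientation: [0.001, 0.998, 0.063, -0.001]
wrist_force: [-3.0, -5.1, 3.5]
grip_width: 25.1
```

```bash
python3 -c "
from pl import *
st()"
```

```text
t 69.78 p [441.  422.   99.8] yaw 0.127 j [0.74 0.56 1.73 0.   0.85 2.19] F [-3.03 -5.1   3.52] w 25.1
```

Request:
carry_out:
  commands:
    - [[-0.01,0,0.007],[0,0,0],-0.6]
    - [[-0.02,0,0.014],[0,0,0],-0.6]
    - [[-0.03,0,0.02],[0,0,0],-0.6]
    - [[-0.035,0,0.02],[0,0,0],-0.6]
    - [[-0.035,0,0.02],[0,0,0],-0.6]
    - [[-0.035,0,0.02],[0,0,0],-0.6]

```text
t: 70.28
tool_pos: [438.0, 421.8, 97.4]
orientation: [-0.0, 0.998, 0.063, 0.002]
wrist_force: [6.2, -6.8, 6.0]
grip_width: 25.3
```

```bash
python3 -c "
from pl import *
bot.capture('scene');st()
bot.capture('scene');st()"
```

```text
t 70.33 p [437.9 421.8  97.4] yaw 0.126 j [ 0.75  0.56  1.75 -0.    0.83  2.19] F [ 5.32 -7.44  5.77] w 25.4
t 70.38 p [438.  421.8  97.4] yaw 0.126 j [ 0.75  0.56  1.75 -0.    0.83  2.19] F [ 6.22 -7.91  5.15] w 25.8
```

The stop is met (+6 N along x). Releasing and clearing.

Request:
carry_out:
  commands:
    - [[0,0,0],[0,0,0],0.5]
    - [[0,0,0],[0,0,0],0.5]
    - [[0,0,0],[0,0,0],0.5]
    - [[0,0,0],[0,0,0],0.5]
    - [[0,0,0],[0,0,0],0.5]
    - [[0,0,-0.2],[0,0,0],0.5]
    - [[0,0,-0.4],[0,0,0],0.5]
    - [[0,0,-0.7],[0,0,0],0.5]

```text
t: 71.05
tool_pos: [434.8, 421.3, 218.2]
orientation: [0.001, 0.998, 0.063, -0.001]
wrist_force: [0.6, -0.2, 0.9]
grip_width: 66.2
```

Request:
carry_out:
  commands:
    - [[0,0.3,0],[0,0,0],0.5]
    - [[0,0.6,0],[0,0,0],0.5]
    - [[0,0.9,0],[0,0,0],0.5]
    - [[0,1,0],[0,0,0],0.5]
    - [[0,1,0],[0,0,0],0.5]
    - [[0,1,0],[0,0,0],0.5]
    - [[0,1,0],[0,0,0],0.5]

```text
t: 71.63
tool_pos: [461.0, 222.0, 218.1]
orientation: [-0.0, 0.998, 0.061, 0.0]
wrist_force: [0.2, 0.3, 1.0]
grip_width: 65.9
```

Request:
carry_out:
  commands:
    - [[0,0.2,0],[0,0,0],0.5]
    - [[0,0.4,0],[0,0,0],0.5]
    - [[0,0.6,0],[0,0,0],0.5]
    - [[0,0.8,0],[0,0,0],0.5]
    - [[0,1,0],[0,0,0],0.5]
    - [[0,1,0],[0,0,0],0.5]
    - [[0,1,0],[0,0,0],0.5]
    - [[0,1,0],[0,0,0],0.5]

```text
t: 72.3
tool_pos: [486.2, 25.9, 217.9]
orientation: [-0.0, 0.998, 0.063, 0.0]
wrist_force: [-0.1, 0.1, -0.7]
grip_width: 65.8
```

```bash
python3 dimchk.py 21
```

```text
t 72.4 p [486.   26.6 217.9] yaw 0.128 j [0.03 0.23 1.93 0.   0.98 1.47] F [ 0.09 -0.23  1.3 ] w 66.0
-0.6 [152.  62. 493. 344.]
-0.3 [198.  78. 480. 289.]
-0.1 [229.  99. 474. 250.]
0 [245. 112. 472. 229.]
0.1 [259. 127. 470. 209.]
scene dimmer_tip [([444.0, 419.0, 114.0], 0.65), ([584.0, 2.0, -1.0], 0.3)]
scene dimmer_pivot [([642.0, 88.0, 24.0], 0.57)]
top dimmer_tip [([441.0, 425.0, 118.0], 0.47)]
top dimmer_pivot [([500.0, 428.0, 35.0], 0.91)]
```

View pics/d21.png

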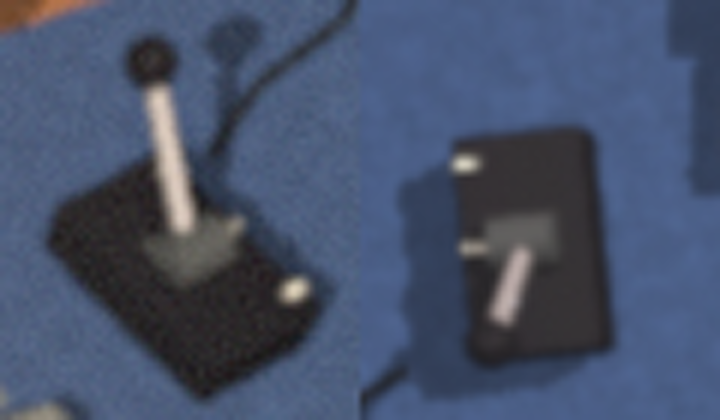

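View pics/s21.png

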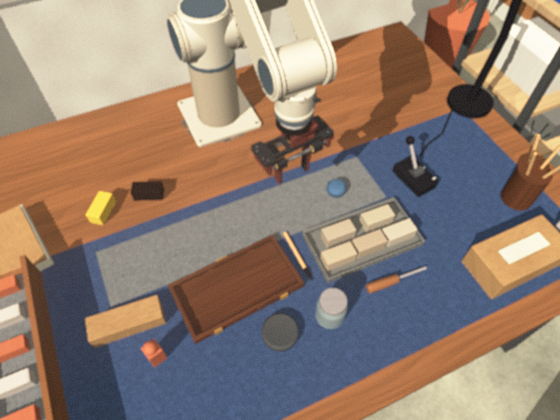

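View pics/t21.png

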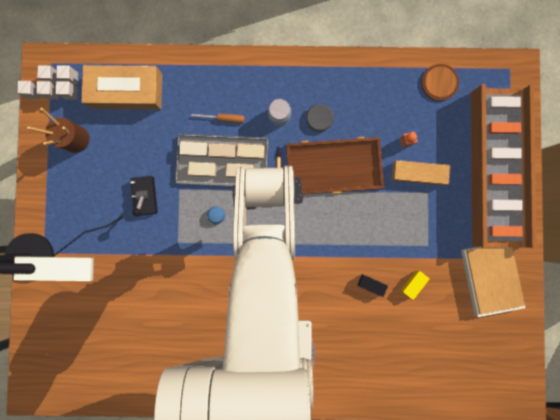

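The ball at (152,60) in the scene crop and (493,340) in the top crop matches off at the stop (predicted (152,62) and (493,344)). All five blanks lie flat in the tray and the bystanders have not moved. Handing in.

```bash
python3 -c "
from plant import bot
print(bot.finish_job())"
```

```text
the job is handed in; nothing more can be done
None
```

I set the dimmer lever upright, hefted and sorted all five blanks, then brought the lever back to its stop. The job was handed in at about 72 s of the 210 s allowed.

**Weights:** all five came out below 220 g, so all five lie flat in the grey tray and the case is empty.

| Blank (left to right from the robot) | Wrist force | Joint torque |
|---|---|---|
| 1 | 197 g | not taken |
| 2 | 182 g | not taken |
| 3 | 116 g | 107 g |
| 4 | 113–118 g | 126 g |
| 5 | 190 g | 180 g |

- **Uncertainty:** each wrist reading is good to roughly 12 g, and the two methods agree to about 10 g where I took both. Blank 1 is the nearest to the limit and rests on the wrist force alone.
- **Tray:** the last pictures show the five blanks side by side with gaps, none on top of another. Three are in the far row and two in the near row.
- **Lever:** it stood within about 0.03 rad of upright while I worked. It met the stop with about 6 N, and both cameras show it there after release.
- **Disagreements:** the detectors sometimes reported a lever part somewhere else with low confidence. The silhouette fits failed where the arm hid a blank or blanks lay close together, so there I relied on the other camera and the pictures.
- **Other things:** the bystanders look unmoved in the last pictures, and I saw no blank knocked aside during the run.

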